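# Set out the kiln posts by height and cap the shortest

## Task

Set the four kiln posts out upright on the ware board's four ring marks in order of height, each in the middle of its ring, the tallest next to the tin of modelling tools and the shortest at the far end. Then put the saddle cap on the shortest post, with the post's rib fully home in the cap's notch and the cap over the middle of the post. Set every piece down gently: do not drop or throw any.

Things in the scene. Friction and masses are not known exactly. Their poses are not given: they have to be found in the camera images.
- post1: the shortest kiln post: buff fireclay, loose, standing upright; a 40 x 40 mm square body 45 mm high with a rib 10 mm wide and 8 mm high across the whole top (53 mm overall). Origin: centre of its underside; z up, x along the rib. This one gets the cap.
- post2: the second shortest kiln post: buff fireclay, loose, standing upright; a 40 x 40 mm square body 65 mm high with a rib 10 mm wide and 8 mm high across the whole top (73 mm overall). Origin: centre of its underside; z up, x along the rib.
- post3: the second tallest kiln post: buff fireclay, loose, standing upright; a 40 x 40 mm square body 85 mm high with a rib 10 mm wide and 8 mm high across the whole top (93 mm overall). Origin: centre of its underside; z up, x along the rib.
- post4: the tallest kiln post: buff fireclay, loose, standing upright; a 40 x 40 mm square body 105 mm high with a rib 10 mm wide and 8 mm high across the whole top (113 mm overall). Origin: centre of its underside; z up, x along the rib.
- cap: saddle cap: buff fireclay block, loose, flat on top, 56 mm long (its x) x 38 mm wide (its y) x 24 mm high, with a notch 15 mm wide and 10 mm deep along the middle of its underside for its whole length (along x). It stands notch down at the start. Origin: centre of its underside; z up. Seated, its underside rests on the post's shoulders beside the rib, over the post's middle.
- mark1: one of four alike dark rings, 66 mm across, drawn flat on a light wooden ware board (110 x 620 mm, 15 mm thick, fixed on the table). The rings are in one straight row along the board, 85 mm apart centre to centre; their numbers say nothing of their order in the row, which changes. Origin: ring centre on the board's top, 15 mm above the table; x across the board, y along it.
- mark2: one of four alike dark rings, 66 mm across, drawn flat on a light wooden ware board (110 x 620 mm, 15 mm thick, fixed on the table). The rings are in one straight row along the board, 85 mm apart centre to centre; their numbers say nothing of their order in the row, which changes. Origin: ring centre on the board's top, 15 mm above the table; x across the board, y along it.
- mark3: one of four alike dark rings, 66 mm across, drawn flat on a light wooden ware board (110 x 620 mm, 15 mm thick, fixed on the table). The rings are in one straight row along the board, 85 mm apart centre to centre; their numbers say nothing of their order in the row, which changes. Origin: ring centre on the board's top, 15 mm above the table; x across the board, y along it.
- mark4: one of four alike dark rings, 66 mm across, drawn flat on a light wooden ware board (110 x 620 mm, 15 mm thick, fixed on the table). The rings are in one straight row along the board, 85 mm apart centre to centre; their numbers say nothing of their order in the row, which changes. Origin: ring centre on the board's top, 15 mm above the table; x across the board, y along it.
- tin: steel tin with a paper band and modelling tools standing in it, 87 mm across, 105 mm high, tools up to about 185 mm; fixed on one or the other end of the ware board, in line with the rings, 122 mm from the nearest ring's centre. At the other end stand two nested white bowls. Origin: centre of its underside.

How it is judged:
By the outcome, as a careful person would: the job done as asked, in the order asked, and still so for the second after the job is handed in, with the robot touching nothing.
It also fails if it takes over 115 s, if anything falls off the work surface, if the arm or the gripper's body presses on something with over 40 N, if the wrist force passes 120 N, or if a joint passes its speed limit or range.

## Robot

A 6-joint arm with a two-finger parallel gripper is mounted at the origin on the work surface. World frame = base frame: x ahead of the robot, y to its left, z up, the work surface at z = 0. Lengths are in m, angles in rad, forces in N, time in s.
With the tool pointing down it reaches from about 0.35 to 0.975 m from the base axis. Payload 4.9 kg.
Tool frame: the origin (TCP) lies at the very end of the fingers, on their centre line; the grasp point (between the pads) lies behind it (manip.pinch_z is the y of the grasp point in the tool frame, in m); y points along the fingers, x is the direction in which the jaws open and shut, and the axes are right-handed (so a half turn about y gives the same grasp; the last joint's range is limited). The gripper opens to 85 mm and grips with 20 to 120 N. Pads are 22 mm wide; open, the fingers measure 114 mm over their backs; the gripper's body (76 mm by 85 mm) begins 54 mm behind the grasp point. The pads swing forward as they close: fully open they stand 13 mm farther back than shut.
Start: joints at [0.985, 0.053, 1.613, -0, 1.476, -0.119], TCP at [0.281, 0.558, 0.231] pointing down, gripper open.
Joint ranges: [-3.01, 3.01], [-1.01, 2.22], [0.06, 2.58], [-1.02, 4.17], [0.09, 2.62], [-3.14, 3.14]. Speed limits (rad/s): [2.57, 2.57, 3.14, 3.14, 3.14, 3.14].

## Interface

Orientations are given as a unit quaternion [w, x, y, z].
In Python, from plant import manip gives the robot as it stands.
- The arm moves only by the tool drive_tool, never from a script. Its argument "motion" is a list of rows, each a list of 3 entries, a list of its own where there are three numbers: the shift along the tool's x, y, z in units of 25 mm (1.0 is 25 mm), then the turn, a rotation vector about the tool's x, y, z in units of 5 degrees (1.0 is 5 degrees), then the closure, from -1 (fully open) to 1 (shut). A call has 1 to 12 rows; each row shifts and turns the commanded pose from where the row before left it, along the tool's axes as they then stand; what a row does not reach is not made up. A row lasts 1/10 s, in which the tool goes at most 50 mm and 8.59 degrees, less where a joint would pass 70% of its speed; a pose out of reach is approached as far as the arm can. A call is refused whole if a number of a shift passes 1 or a number of a turn 1, either way. A call with a gripper value outside its range is refused whole. The fingers move at their own pace and stop on an object; the grip force is fixed at half the most. Time passes only in rows, so rows that do not move let the fingers close. It gives the time, the measured TCP pose, the force and the opening at its end, in the units of the state.
- manip.state(): the state, without advancing time (a new reading comes with each control period).
- manip.grab_frame(name): name is "scene" or "side" or "wrist"; returns a dict with "img" (420x560x3 uint8, blue, green, red), "range_z" (420x560 float32, m along the optical axis (not along the pixel's ray), 0 where there is no reading), "camera_matrix" (3x3 intrinsics, pixels), "world_from_camera" (4x4, takes a point from camera to world coordinates); the wrist camera has in their place "T_tool_cam" (4x4, takes a point from camera to tool coordinates, whose origin is the TCP and whose axes are the tool frame's). Camera axes: x right, y down, z forward; pixel columns grow to the right and rows downward; lengths in m; the calibration is good to about 2 mm. The wrist camera is an equidistant fisheye: a pixel r from the principal point sees the ray r / f radians off the axis. A picture is of the moment at which its call begins: read the wrist's pose just before it.
- manip.job_done(): hands the job in, once; it reports no verdict.
The state is a dict: "time": time; "joint_pos": joint angles; "joint_vel": joint speeds; "joint_efforts": joint torques, N m; "tool_pos": TCP position; "tool_rot": TCP orientation; "contact_force": force on the tool from outside, world axes, zero at the start; "ft_torque": the same for the moment, N m; "gripper_width": opening from 0.0 (shut) to 1.0 (fully open).
Only numpy, scipy, OpenCV 4.12 (cv2) and the standard library are available. Lean on these libraries where they do the work, as an engineer would, in place of code of your own. Each camera call takes 0.05 s, during which the arm holds its last target. There are 200 camera calls.

## Working session

There is one attempt and no reset: what is moved stays moved. The work goes in short steps, Python scripts to look and compute and a tool call to move; the robot and the scene stay as the last step left them, time stands still between calls to the robot, and variables do not carry over. Pictures are saved under pics/ and viewed, about 12 in all and at most 16, crops included, and the job is handed in when it is done.

Besides the shell and the picture viewer there is one more tool, called after "Request:" by a JSON object that holds its "method" and its "body", one argument or row to a line. drive_tool: Moves the arm, as the interface text tells. Its arguments: {"type":"object","properties":{"motion":{"type":"array","items":{"type":"array"}}},"required":["motion"]}

```bash
ls; mkdir -p pics
python3 - <<'E'
from plant import manip
import cv2,numpy as np
print(manip.state(), manip.pinch_z)
for n in ("scene","side"):
    f=manip.grab_frame(n); cv2.imwrite(f"pics/{n}0.png",f["img"]); np.savez(f"{n}0.npz",**f)
    print(n,f["camera_matrix"].tolist(),np.round(f["world_from_camera"],3).tolist())
E
```

```text
pics
{'time': 0.0, 'joint_pos': array([ 9.84986036e-01,  5.33459898e-02,  1.61429675e+00,  4.47218606e-08,
        1.47599157e+00, -1.18992221e-01]), 'joint_vel': array([-5.31276398e-05, -1.52169656e-03,  5.20700818e-05,  2.08644748e-03,
        9.87382376e-04, -5.58990973e-04]), 'joint_efforts': array([-5.21655329e-04, -3.93689811e+01, -3.70174813e+01, -2.68041777e-04,
        7.07592670e-03, -1.55349585e-05]), 'tool_pos': array([0.28092847, 0.55760857, 0.23006811]), 'tool_rot': array([-0.60178633,  0.60239206,  0.37013863, -0.37144908]), 'contact_force': array([ 0.26005683,  0.36758962, -0.16954276]), 'ft_torque': array([-0.01330987, -0.00303293,  0.04562285]), 'gripper_width': 1.0003740547763214} -0.0187
scene [[533.6164964761336, 0.0, 283.1630819363311], [0.0, 533.6164964761336, 216.18768776661733], [0.0, 0.0, 1.0]] [[-0.047, 0.767, -0.64, 1.215], [0.999, 0.033, -0.034, 0.048], [-0.005, -0.641, -0.767, 0.887], [0.0, 0.0, 0.0, 1.0]]
side [[491.2891693709878, 0.0, 275.58377418686155], [0.0, 491.2891693709878, 215.07623780827146], [0.0, 0.0, 1.0]] [[0.764, -0.482, 0.429, 0.13], [-0.645, -0.583, 0.494, -0.477], [0.013, -0.654, -0.756, 0.757], [0.0, 0.0, 0.0, 1.0]]
```

View pics/scene0.png

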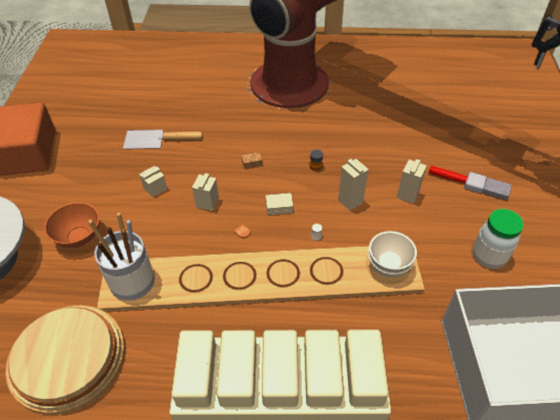

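View pics/side0.png

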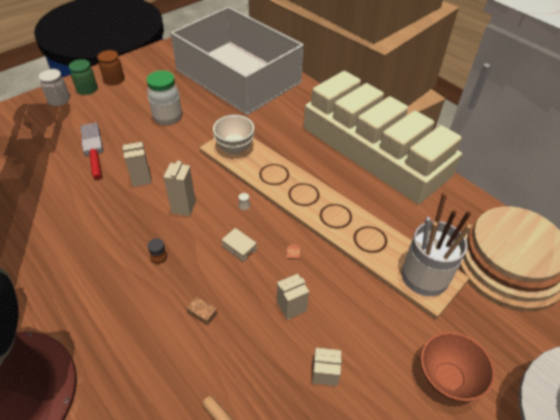

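The scene view shows the posts: shortest at (153,180), second shortest at (206,190), tallest at (353,183) and second tallest at (412,180). The cap is at (279,203) and the rings run from (196,278) to (326,270). The tin is at the left (−y) and the bowls at the right. The side view agrees.

```bash
cat > h.py <<'E'
import cv2,numpy as np
def cloud(f):
    K=f["camera_matrix"];T=f["world_from_camera"];z=f["range_z"]
    v,u=np.mgrid[:z.shape[0],:z.shape[1]]
    P=np.stack([(u-K[0,2])/K[0,0]*z,(v-K[1,2])/K[1,1]*z,z],-1)@T[:3,:3].T+T[:3,3]
    P[z<=0]=np.nan
    return P
def ray(f,uv,h):
    K=f["camera_matrix"];T=f["world_from_camera"]
    d=np.c_[(np.asarray(uv)-K[:2,2])/K[[0,1],[0,1]],np.ones(len(uv))]@T[:3,:3].T
    return (T[:3,3]+d*((h-T[2,3])/d[:,2])[:,None])[:,:2]
def rect(p):
    (c,s,a)=cv2.minAreaRect((p*1000).astype(np.float32))
    return np.round(c,1),np.round(s,1),round(a,1)
E
cat > m.py <<'E'
import numpy as np,cv2
from h import *
for n,S in (("scene",{"p1":(153,180),"p2":(206,190),"p4":(353,183),"p3":(412,180),"cap":(279,203)}),("side",{"p1":(327,366),"p2":(292,297),"p4":(179,190),"p3":(137,165),"cap":(239,243)})):
    f=dict(np.load(n+"0.npz"));P=cloud(f)
    m=((P[...,2]>.012)&(P[...,0]>.3)&(P[...,0]<.75)).astype(np.uint8)
    _,L,_,_=cv2.connectedComponentsWithStats(m,connectivity=4)
    for k,(u,v) in S.items():
        q=P[L==L[v,u]]; zt=np.percentile(q[:,2],98)
        H={"p1":.045,"p2":.065,"p3":.085,"p4":.105,"cap":.024}[k]
        top=q[q[:,2]>H-.004]; rib=q[q[:,2]>H+.0045]
        print(n,k,len(q),round(zt*1000,1),"top",rect(top[:,:2]),"rib",rect(rib[:,:2]) if len(rib)>5 else "")
    if n=="scene": b=((P[...,2]>.008)&(P[...,2]<.02)); 
    g=cv2.cvtColor(f["img"],cv2.COLOR_BGR2GRAY)
    hsv=cv2.cvtColor(f["img"],cv2.COLOR_BGR2HSV)
    dark=((g<95)&(P[...,2]>.009)&(P[...,2]<.02)).astype(np.uint8)
    dark=cv2.morphologyEx(dark,cv2.MORPH_CLOSE,np.ones((3,3)))
    cs,_=cv2.findContours(dark,cv2.RETR_EXTERNAL,cv2.CHAIN_APPROX_NONE)
    for c in cs:
        if len(c)>40:
            e=cv2.fitEllipse(c); w=ray(f,c[:,0].astype(float),.015); print(n,"ring",np.round(e[0]),np.round(e[1]),rect(w))
E
python3 m.py
```

```text
scene p1 474 54.9 top (array([ 407.3, -285.7]), array([44.3, 40.8]), 43.3) rib (array([ 407.3, -285.4]), array([15.6, 39.7]), 46.3)
scene p2 677 74.1 top (array([ 444.8, -160.9]), array([41.9, 43.3]), 75.3) rib (array([ 444.9, -162.8]), array([15.1, 41.8]), 76.3)
scene p4 1055 113.7 top (array([428.3, 155.1]), array([43. , 41.8]), 39.3) rib (array([428.2, 154.8]), array([39.4, 11.4]), 39.4)
scene p3 765 94.6 top (array([403.6, 283.6]), array([39.8, 46.6]), 66.0) rib (array([401.1, 279.5]), array([18.8, 45.2]), 65.9)
scene cap 428 27.4 top (array([452.1,  -1.1]), array([42.3, 56.5]), 8.5) rib 
scene ring [ 50. 352.] [120. 147.] (array([ 870. , -287.7]), array([ 33.4, 143.9]), 55.9)
scene ring [459. 374.] [  2. 100.] (array([810.7, 323. ]), array([181.3,   4.3]), 5.7)
scene ring [165. 306.] [  2. 107.] (array([ 715.5, -200.9]), array([  4.5, 230.5]), 6.4)
scene ring [329. 296.] [  2. 175.] (array([681.5, 101.6]), array([  4.5, 367. ]), 6.5)
scene ring [195. 278.] [26. 32.] (array([ 650.7, -153.4]), array([61.2, 62. ]), 57.1)
scene ring [239. 275.] [26. 31.] (array([640.6, -69.8]), arra
[... 1596 characters left out ...]
]), array([175.1,  70.8]), 77.1)
side ring [210. 334.] [22. 31.] (array([306.6, -85. ]), array([23.8, 50.2]), 45.8)
side ring [158. 256.] [12. 15.] (array([317.2,  66.1]), array([22.2, 30.4]), 74.2)
side ring [ 95. 161.] [16. 31.] (array([340.5, 376.9]), array([97.2, 36.6]), 61.3)
side ring [166. 113.] [19. 29.] (array([550.6, 404.4]), array([34.9, 69.3]), 70.7)
side ring [85. 85.] [12. 21.] (array([453.9, 643.4]), array([35.2, 55. ]), 69.7)
side ring [113.  77.] [10. 20.] (array([527.6, 634.8]), array([36.9, 55.1]), 70.7)
side ring [493.  70.] [ 5. 20.] (array([1343.4,   32.5]), array([28.8, 55.4]), 30.9)
side ring [379.  26.] [30. 47.] (array([1364.4,  457.8]), array([105.1, 224.3]), 51.4)
```

```bash
cat >> h.py <<'E'
from scipy.spatial.transform import Rotation as Ro
def go(x,y,z,a):
    """print remaining turn (5deg units) then shift (25mm units), shift in tool axes after the turn; mm, deg"""
    from plant import manip
    s=manip.state();q=s["tool_rot"];R=Ro.from_quat(np.r_[q[1:],q[0]]).as_matrix()
    a=np.radians(a);T=np.array([[np.cos(a),0,-np.sin(a)],[np.sin(a),0,np.cos(a)],[0,-1,0]])
    d=np.array([x,y,z])/1000-s["tool_pos"]
    print("turn",np.round(Ro.from_matrix(R.T@T).as_rotvec(degrees=True)/5,2),"shift",np.round(T.T@d/.025,2),"t",round(s["time"],1),"F",np.round(s["contact_force"],1),"w",round(s["gripper_width"]*85,1),"at",np.round(s["tool_pos"]*1000,1))
E
python3 - <<'E'
from h import *
f=dict(np.load("side0.npz"));g=cv2.cvtColor(f["img"],cv2.COLOR_BGR2GRAY)
bh=cv2.morphologyEx(g,cv2.MORPH_BLACKHAT,np.ones((9,9)))
m=(bh>35).astype(np.uint8)
cs,_=cv2.findContours(m,cv2.RETR_EXTERNAL,cv2.CHAIN_APPROX_NONE)
for c in cs:
    x,y,w,h=cv2.boundingRect(c)
    if 24<w<42 and 15<h<36:print(x+w/2,y+h/2,rect(ray(f,c[:,0].astype(float),.015)))
go(427,153.5,140,39.5)
E
```

```text
487.5 292.5 (array([ 718.8, -369.7]), array([13.7, 77. ]), 3.4)
370.5 239.5 (array([ 651.7, -154.6]), array([63.4, 65.8]), 50.4)
336.0 216.5 (array([641.8, -70.8]), array([63.3, 66.1]), 50.5)
282.5 209.5 (array([570.7,  11.4]), array([ 3.6, 67.9]), 6.7)
304.0 195.0 (array([632.3,  13.5]), array([65.7, 64.6]), 48.9)
255.5 190.0 (array([563.3,  88.8]), array([ 8.5, 77.8]), 8.3)
274.5 175.0 (array([622.8,  97.5]), array([64.3, 64.8]), 50.6)
422.0 132.0 (array([988.5, -18.4]), array([131.9,  23.1]), 8.2)
395.0 119.5 (array([971.4,  56.7]), array([102.4,  17.8]), 2.6)
371.5 105.5 (array([969.6, 134. ]), array([109.7,  18.3]), 3.1)
348.0 92.0 (array([965.8, 211.4]), array([109.7,  18.5]), 2.4)
turn [ 0.    4.75 -0.02] shift [ -5.78   3.61 -16.19] t 0.1 F [-1.  -0.5  0.8] w 85.0 at [281.  557.7 230.2]
```

Request:
{"method": "drive_tool", "body": {
  "motion": [
    [[0, 0.25, 0], [0, 0.95, 0], -1],
    [[0, 0.25, 0], [0, 0.95, 0], -1],
    [[0, 0.25, 0], [0, 0.95, 0], -1],
    [[0, 0.25, 0], [0, 0.95, 0], -1],
    [[0, 0.2, 0], [0, 0.95, 0], -1],
    [[-0.36, 0, -1], [0, 0, 0], -1],
    [[-0.36, 0, -1], [0, 0, 0], -1],
    [[-0.36, 0, -1], [0, 0, 0], -1],
    [[-0.36, 0, -1], [0, 0, 0], -1],
    [[-0.36, 0, -1], [0, 0, 0], -1],
    [[-0.36, 0, -1], [0, 0, 0], -1],
    [[-0.36, 0, -1], [0, 0, 0], -1]
  ]
}}

```text
time: 1.3
tool_pos: [0.3439, 0.3818, 0.2007]
tool_rot: [-0.665, 0.666, 0.239, -0.239]
contact_force: [-0.1, 0.4, 0.2]
gripper_width: 0.996
```

Request:
{"method": "drive_tool", "body": {
  "motion": [
    [[-0.36, 0, -1], [0, 0, 0], -1],
    [[-0.36, 0, -1], [0, 0, 0], -1],
    [[-0.36, 0, -1], [0, 0, 0], -1],
    [[-0.36, 0, -1], [0, 0, 0], -1],
    [[-0.36, 0, -1], [0, 0, 0], -1],
    [[-0.36, 0, -1], [0, 0, 0], -1],
    [[-0.36, 0, -1], [0, 0, 0], -1],
    [[-0.36, 0, -1], [0, 0, 0], -1],
    [[-0.38, 0, -0.9], [0, 0, 0], -1],
    [[0, 0, 0], [0, 0, 0], -1],
    [[0, 0, 0], [0, 0, 0], -1]
  ]
}}

```text
time: 2.4
tool_pos: [0.4224, 0.1594, 0.2009]
tool_rot: [0.666, -0.665, -0.238, 0.239]
contact_force: [0.4, 0.5, 0.1]
gripper_width: 1.007
```

```bash
cat > w.py <<'E'
import sys
from h import *
from plant import manip
s=manip.state();f=manip.grab_frame("wrist");n=sys.argv[1]
cv2.imwrite(f"pics/{n}.png",f["img"]);np.savez(n+".npz",**f,pos=s["tool_pos"],rot=s["tool_rot"])
print(f["camera_matrix"].tolist(),np.round(f["T_tool_cam"],3).tolist())
E
python3 w.py w1; python3 -c "
from h import *
go(427,153.5,60,39.5)"
```

```text
[[325.19226210127806, 0.0, 278.2879962723975], [0.0, 325.19226210127806, 208.41715926687635], [0.0, 0.0, 1.0]] [[1.0, 0.001, -0.001, -0.001], [0.001, -0.313, 0.95, -0.143], [0.001, -0.95, -0.313, 0.082], [0.0, 0.0, 0.0, 1.0]]
turn [-0.01 -0.   -0.  ] shift [-0.02  5.64 -0.32] t 2.5 F [-0.5  0.2 -0.6] w 84.8 at [422.3 159.9 201. ]
```

View pics/w1.png

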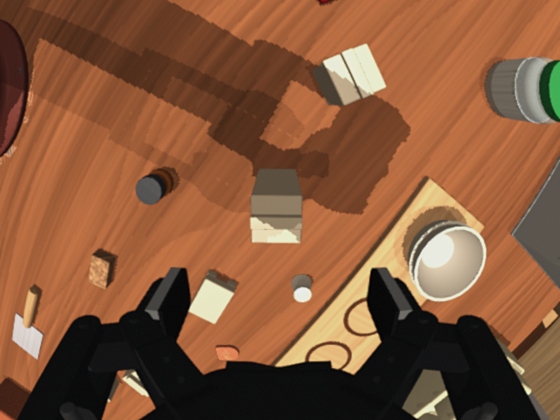

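The wrist view shows post4's top face with corners at about (251,243), (299,243), (252,193) and (302,192). It is in line with the jaws. I'll cast these onto the plane at body-top height.

```bash
cat >> h.py <<'E'
def wray(n,uv,h):
    """wrist pixels -> world xy (mm) at height h (m)"""
    f=np.load(n+".npz");K=f["camera_matrix"];d=(np.asarray(uv,float)-K[:2,2])/K[0,0]
    r=np.linalg.norm(d,axis=1,keepdims=True);d=np.c_[d/r*np.sin(r),np.cos(r)]
    q=f["rot"];W=np.eye(4);W[:3,:3]=Ro.from_quat(np.r_[q[1:],q[0]]).as_matrix();W[:3,3]=f["pos"];W=W@f["T_tool_cam"]
    d=d@W[:3,:3].T
    return (W[:3,3]+d*((h-W[2,3])/d[:,2])[:,None])[:,:2]*1000
E
python3 - <<'E'
from h import *
c=wray("w1",[(251,243),(299,243),(302,192),(252,193)],.105);print(c.round(1),c.mean(0))
f=np.load("w1.npz");print(wray("w1",[(329,357),(360,317)],.015))
E
```

```text
[[421.1 125.1]
 [450.9 149.7]
 [424.9 183.4]
 [396.  158.5]] [423.22111117 154.19385649]
[[629.26298543  16.80853848]
 [611.68314035  92.51557859]]
```

Request:
{"method": "drive_tool", "body": {
  "motion": [
    [[-0.03, 0.4, -0.14], [0, 0, 0], -1],
    [[-0.03, 0.8, -0.14], [0, 0, 0], -1],
    [[0, 1, 0], [0, 0, 0], -1],
    [[0, 1, 0], [0, 0, 0], -1],
    [[0, 1, 0], [0, 0, 0], -1],
    [[0, 0.8, 0], [0, 0, 0], -1],
    [[0, 0.6, 0], [0, 0, 0], -0.2],
    [[0, 0, 0], [0, 0, 0], 1],
    [[0, 0, 0], [0, 0, 0], 1],
    [[0, 0, 0], [0, 0, 0], 1],
    [[0, 0, 0], [0, 0, 0], 1],
    [[0, 0, 0], [0, 0, 0], 1]
  ]
}}

```text
time: 3.65
tool_pos: [0.426, 0.1532, 0.0616]
tool_rot: [-0.665, 0.666, 0.239, -0.239]
contact_force: [-0.6, -0.2, -3.0]
gripper_width: 0.463
```

```bash
python3 w.py w2; python3 -c "
from h import *
go(651.3,-154.1,200,6.5)"
```

```text
[[325.19226210127806, 0.0, 278.2879962723975], [0.0, 325.19226210127806, 208.41715926687635], [0.0, 0.0, 1.0]] [[1.0, 0.001, -0.001, -0.001], [0.001, -0.313, 0.95, -0.143], [0.001, -0.95, -0.313, 0.082], [0.0, 0.0, 0.0, 1.0]]
turn [0.   6.6  0.01] shift [  7.56  -5.54 -13.23] t 3.7 F [ 0.1  0.3 -1.6] w 39.3 at [426.  153.2  61.6]
```

View pics/w2.png

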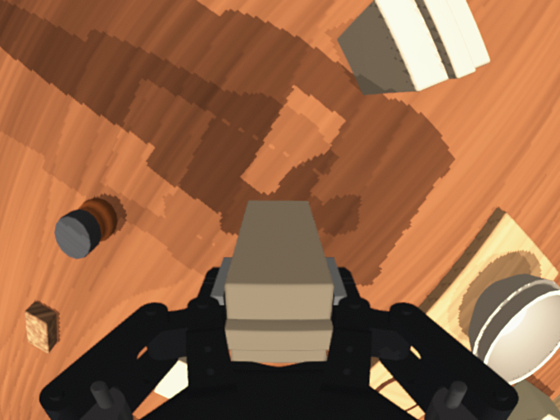

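Post4 is held square between the pads. Its top far edge is at row 283 and its near edge at about row 360.

Run:
```python
from h import *
f=np.load("w2.npz");q=f["rot"];R=Ro.from_quat(np.r_[q[1:],q[0]]).as_matrix()
for u,h in(((278,283),.105),((278,360),.105),((278,321),.113)):
    print(((np.r_[wray("w2",[u],h)[0],0]-f["pos"]*1000)@R).round(1)[[0,2]])
```

```text
[-0.8 21.6]
[ -0.8 -17. ]
[-0.8 10.7]
```

Request:
{"method": "drive_tool", "body": {
  "motion": [
    [[0, -0.4, 0], [0, 0, 0], 1],
    [[0, -0.8, 0], [0, 0.6, 0], 1],
    [[0, -0.9, 0], [0, 1, 0], 1],
    [[0, -0.9, 0], [0, 1, 0], 1],
    [[0, -0.9, 0], [0, 1, 0], 1],
    [[0, -0.9, 0], [0, 1, 0], 1],
    [[0, -0.75, 0], [0, 1, 0], 1],
    [[0.06, 0, -0.29], [0, 1, 0], 1],
    [[0.5, 0, -1], [0, 0, 0], 1],
    [[0.6, 0, -1], [0, 0, 0], 1],
    [[0.6, 0, -1], [0, 0, 0], 1],
    [[0.6, 0, -1], [0, 0, 0], 1]
  ]
}}

```text
time: 4.9
tool_pos: [0.4979, 0.0525, 0.2009]
tool_rot: [-0.706, 0.706, 0.04, -0.04]
contact_force: [1.0, 0.3, -3.0]
gripper_width: 0.465
```

Request:
{"method": "drive_tool", "body": {
  "motion": [
    [[0.6, 0, -1], [0, 0, 0], 1],
    [[0.6, 0, -1], [0, 0, 0], 1],
    [[0.6, 0, -1], [0, 0, 0], 1],
    [[0.6, 0, -1], [0, 0, 0], 1],
    [[0.6, 0, -1], [0, 0, 0], 1],
    [[0.6, 0, -1], [0, 0, 0], 1],
    [[0.6, 0, -1], [0, 0, 0], 1],
    [[0.6, 0, -1], [0, 0, 0], 1],
    [[0.4, 0, -1], [0, 0, 0], 1],
    [[0, 0, 0], [0, 0, 0], 1],
    [[0, 0, 0], [0, 0, 0], 1]
  ]
}}

```text
time: 6.0
tool_pos: [0.6518, -0.1556, 0.2002]
tool_rot: [0.706, -0.706, -0.04, 0.04]
contact_force: [-0.0, 1.0, -2.7]
gripper_width: 0.458
```

```bash
python3 w.py w3; python3 -c "
from h import *
go(651.5,-155.6,76.6,6.5)"
```

```text
[[325.19226210127806, 0.0, 278.2879962723975], [0.0, 325.19226210127806, 208.41715926687635], [0.0, 0.0, 1.0]] [[1.0, 0.001, -0.001, -0.001], [0.002, -0.313, 0.95, -0.143], [0.001, -0.95, -0.314, 0.082], [0.0, 0.0, 0.0, 1.0]]
turn [-0.01  0.   -0.  ] shift [-0.01  4.94 -0.03] t 6.0 F [-0.   0.2 -3.3] w 39.5 at [ 651.6 -154.9  200.2]
```

View pics/w3.png

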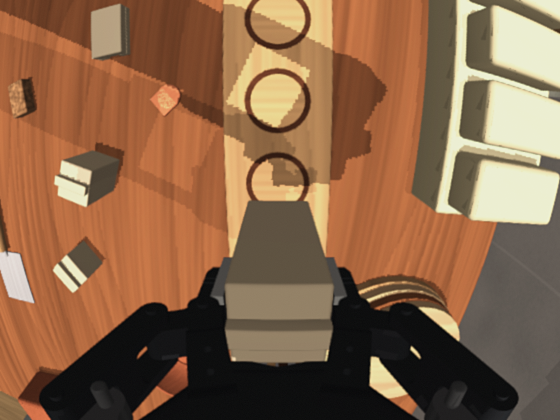

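The ring column is at x≈278, level with the tool centre line, so post4 is aligned across the board. I'll check where the rings lie along it.

Run:
```python
from h import *
f=np.load("w3.npz");im=f["img"];g=cv2.cvtColor(im,cv2.COLOR_BGR2GRAY)
m=((cv2.morphologyEx(g,cv2.MORPH_BLACKHAT,np.ones((11,11)))>35)*255).astype(np.uint8)
m[195:]=0
cs,_=cv2.findContours(m,cv2.RETR_EXTERNAL,cv2.CHAIN_APPROX_NONE)
for c in cs:
    x,y,w,h=cv2.boundingRect(c)
    if w>50 and h>40 : 
        p=wray("w3",c[:,0],.015); r=rect(p/1000); print((x,y,w,h),r)
```

```text
(246, 152, 64, 43) (array([ 647.7, -144.4]), array([65.9, 44.4]), 6.5)
(244, 68, 67, 65) (array([638.8, -69.9]), array([65.7, 64.8]), 6.4)
(244, 0, 67, 50) (array([629.8,   8.2]), array([65.5, 53.2]), 6.4)
```

Request:
{"method": "drive_tool", "body": {
  "motion": [
    [[-0.05, 0.3, -0.03], [0, 0, 0], 1],
    [[0, 0.8, 0], [0, 0, 0], 1],
    [[0, 0.9, 0], [0, 0, 0], 1],
    [[0, 0.9, 0], [0, 0, 0], 1],
    [[0, 0.8, 0], [0, 0, 0], 1],
    [[0, 0.6, 0], [0, 0, 0], 1],
    [[0, 0.4, 0], [0, 0, 0], 1],
    [[0, 0.14, 0], [0, 0, 0], 1],
    [[0, 0.05, 0], [0, 0, 0], 1],
    [[0, 0, 0], [0, 0, 0], 1]
  ]
}}

```text
time: 7.05
tool_pos: [0.6514, -0.1564, 0.0788]
tool_rot: [-0.706, 0.706, 0.041, -0.04]
contact_force: [1.1, 0.2, -2.4]
gripper_width: 0.46
```

Request:
{"method": "drive_tool", "body": {
  "motion": [
    [[0, 0.03, 0], [0, 0, 0], 1],
    [[0, 0.02, 0], [0, 0, 0], 1],
    [[0, 0, 0], [0, 0, 0], 1]
  ]
}}

```text
time: 7.35
tool_pos: [0.651, -0.1563, 0.077]
tool_rot: [-0.706, 0.706, 0.04, -0.04]
contact_force: [0.4, 0.1, -2.6]
gripper_width: 0.463
```

Request:
{"method": "drive_tool", "body": {
  "motion": [
    [[0, 0.02, 0], [0, 0, 0], 1],
    [[0, 0.01, 0], [0, 0, 0], 1],
    [[0, 0, 0], [0, 0, 0], 0],
    [[0, 0, 0], [0, 0, 0], -0.5],
    [[0, 0, 0], [0, 0, 0], -1],
    [[0, 0, 0], [0, 0, 0], -1],
    [[0, -0.4, 0], [0, 0, 0], -1],
    [[0, -1, 0], [0, 0, 0], -1],
    [[0, -1, 0], [0, 0, 0], -1],
    [[0, -1, 0], [0, 0, 0], -1],
    [[0, -1, 0], [0, 0, 0], -1],
    [[0, -1, 0], [0, 0, 0], -1]
  ]
}}

```text
time: 8.55
tool_pos: [0.6509, -0.1562, 0.2129]
tool_rot: [-0.706, 0.706, 0.04, -0.04]
contact_force: [1.0, 1.0, 0.4]
gripper_width: 1.001
```

```bash
python3 w.py w4; python3 -c "
from h import *
go(402,281,200,-25)"
```

```text
[[325.19226210127806, 0.0, 278.2879962723975], [0.0, 325.19226210127806, 208.41715926687635], [0.0, 0.0, 1.0]] [[1.0, 0.001, -0.001, -0.001], [0.002, -0.313, 0.95, -0.143], [0.001, -0.95, -0.313, 0.082], [0.0, 0.0, 0.0, 1.0]]
turn [0.02 6.3  0.11] shift [-16.51   0.75  11.63] t 8.6 F [ 1.4 -1.3  3.7] w 84.8 at [ 653.1 -157.   218.7]
```

View pics/w4.png

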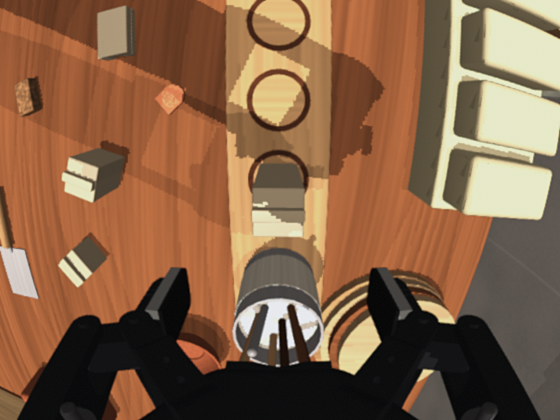

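Post4 stands inside the ring nearest the tin: its body is at column 278 and so is the ring's. Next is post3.

Request:
{"method": "drive_tool", "body": {
  "motion": [
    [[0, 0, 0], [0, 0.9, 0], -1],
    [[0, 0, 0], [0, 0.9, 0], -1],
    [[0, 0, 0], [0, 0.9, 0], -1],
    [[0, 0, 0], [0, 0.9, 0], -1],
    [[0, 0, 0], [0, 0.9, 0], -1],
    [[0, 0, 0], [0, 0.9, 0], -1],
    [[0, 0, 0], [0, 0.9, 0], -1],
    [[-0.4, 0, 0.64], [0, 0, 0], -1],
    [[-1, 0, 0.68], [0, 0, 0], -1],
    [[-1, 0, 0.68], [0, 0, 0], -1],
    [[-1, 0, 0.68], [0, 0, 0], -1],
    [[-1, 0, 0.68], [0, 0, 0], -1]
  ]
}}

```text
time: 9.8
tool_pos: [0.5856, -0.0315, 0.211]
tool_rot: [0.691, -0.69, 0.152, -0.152]
contact_force: [0.1, -0.4, 1.1]
gripper_width: 1.002
```

Request:
{"method": "drive_tool", "body": {
  "motion": [
    [[-1, 0, 0.68], [0, 0, 0], -1],
    [[-1, 0, 0.68], [0, 0, 0], -1],
    [[-1, 0, 0.68], [0, 0, 0], -1],
    [[-1, 0, 0.68], [0, 0, 0], -1],
    [[-1, 0, 0.68], [0, 0, 0], -1],
    [[-1, 0, 0.68], [0, 0, 0], -1],
    [[-1, 0, 0.68], [0, 0, 0], -1],
    [[-1, 0, 0.68], [0, 0, 0], -1],
    [[-1, 0, 0.68], [0, 0, 0], -1],
    [[-1, 0, 0.68], [0, 0, 0], -1],
    [[-1, 0, 0.68], [0, 0, 0], -1],
    [[-1, 0, 0.8], [0, 0, 0], -1]
  ]
}}

```text
time: 11.0
tool_pos: [0.4005, 0.2823, 0.2111]
tool_rot: [0.691, -0.69, 0.152, -0.152]
contact_force: [1.4, 0.7, -0.2]
gripper_width: 1.002
```

Request:
{"method": "drive_tool", "body": {
  "motion": [
    [[0, 0.4, 0], [0, 0, 0], -1],
    [[0, 0, 0], [0, 0, 0], -1]
  ]
}}

```text
time: 11.2
tool_pos: [0.4006, 0.2811, 0.1993]
tool_rot: [-0.69, 0.691, -0.153, 0.151]
contact_force: [0.5, -0.1, -0.1]
gripper_width: 0.996
```

```bash
python3 -c "
from h import *
go(401.5,281.5,45,-25)"
```

```text
turn [ 0.02  0.04 -0.02] shift [0.03 6.17 0.03] t 11.2 F [ 0.5 -0.1 -0.1] w 84.7 at [400.6 281.1 199.3]
```

Request:
{"method": "drive_tool", "body": {
  "motion": [
    [[0.03, 0.5, 0.03], [0, 0, 0], -1],
    [[0, 1, 0], [0, 0, 0], -1],
    [[0, 1, 0], [0, 0, 0], -1],
    [[0, 1, 0], [0, 0, 0], -1],
    [[0, 1, 0], [0, 0, 0], -1],
    [[0, 1, 0], [0, 0, 0], -1],
    [[0, 0.67, 0], [0, 0, 0], -0.2],
    [[0, 0, 0], [0, 0, 0], 1],
    [[0, 0, 0], [0, 0, 0], 1],
    [[0, 0, 0], [0, 0, 0], 1],
    [[0, 0, 0], [0, 0, 0], 1],
    [[0, 0, 0], [0, 0, 0], 1]
  ]
}}

```text
time: 12.4
tool_pos: [0.4035, 0.2812, 0.0471]
tool_rot: [0.691, -0.69, 0.153, -0.153]
contact_force: [0.4, -0.3, -3.0]
gripper_width: 0.459
```

```bash
python3 w.py w5
python3 - <<'E'
from h import *
go(640.2,-70.5,210,6.5)
g=cv2.cvtColor(np.load("w5.npz")["img"],cv2.COLOR_BGR2GRAY)
p=g[230:380,255:300].mean(1);print([(i+230,int(p[i])) for i in range(0,150,4)])
E
```

```text
[[325.19226210127806, 0.0, 278.2879962723975], [0.0, 325.19226210127806, 208.41715926687635], [0.0, 0.0, 1.0]] [[1.0, 0.001, -0.001, -0.002], [0.002, -0.314, 0.949, -0.143], [0.001, -0.949, -0.314, 0.081], [0.0, 0.0, 0.0, 1.0]]
turn [-0.   -6.3   0.01] shift [  7.82  -6.52 -15.05] t 12.4 F [ 0.1 -0.5 -1.4] w 39.2 at [403.3 281.2  47. ]
[(230, 101), (234, 101), (238, 101), (242, 101), (246, 101), (250, 101), (254, 101), (258, 101), (262, 101), (266, 101), (270, 101), (274, 102), (278, 153), (282, 157), (286, 157), (290, 157), (294, 157), (298, 157), (302, 157), (306, 157), (310, 138), (314, 100), (318, 103), (322, 149), (326, 158), (330, 157), (334, 157), (338, 157), (342, 157), (346, 157), (350, 157), (354, 143), (358, 143), (362, 138), (366, 35), (370, 15), (374, 17), (378, 17)]
```

View pics/w5.png

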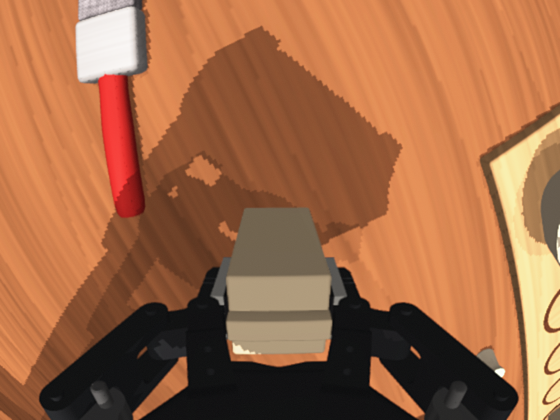

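Post3 is gripped squarely, with its top far edge at row 276.

```bash
cat >> h.py <<'E'
def off(n,row,h):
    f=np.load(n+".npz");q=f["rot"];R=Ro.from_quat(np.r_[q[1:],q[0]]).as_matrix()
    return round(((np.r_[wray(n,[(278,row)],h)[0],0]-f["pos"]*1000)@R)[2]-20,1)
E
python3 -c "
from h import *
print(off('w2',283,.105),off('w5',276.5,.085))"
```

```text
1.6 -0.7
```

Request:
{"method": "drive_tool", "body": {
  "motion": [
    [[0, -0.4, 0], [0, 0, 0], 1],
    [[0, -0.9, 0], [0, -0.9, 0], 1],
    [[0, -0.9, 0], [0, -0.9, 0], 1],
    [[0, -0.9, 0], [0, -0.9, 0], 1],
    [[0, -0.9, 0], [0, -0.9, 0], 1],
    [[0, -0.9, 0], [0, -0.9, 0], 1],
    [[0, -0.9, 0], [0, -0.9, 0], 1],
    [[0, -0.7, 0], [0, -0.9, 0], 1],
    [[0.3, 0, -0.52], [0, 0, 0], 1],
    [[0.5, 0, -1], [0, 0, 0], 1],
    [[0.5, 0, -1], [0, 0, 0], 1],
    [[0.5, 0, -1], [0, 0, 0], 1]
  ]
}}

```text
time: 13.65
tool_pos: [0.4582, 0.1981, 0.21]
tool_rot: [0.706, -0.706, -0.041, 0.04]
contact_force: [0.4, -0.6, -2.3]
gripper_width: 0.46
```

Request:
{"method": "drive_tool", "body": {
  "motion": [
    [[0.5, 0, -1], [0, 0, 0], 1],
    [[0.5, 0, -1], [0, 0, 0], 1],
    [[0.5, 0, -1], [0, 0, 0], 1],
    [[0.5, 0, -1], [0, 0, 0], 1],
    [[0.5, 0, -1], [0, 0, 0], 1],
    [[0.5, 0, -1], [0, 0, 0], 1],
    [[0.5, 0, -1], [0, 0, 0], 1],
    [[0.5, 0, -1], [0, 0, 0], 1],
    [[0.5, 0, -1], [0, 0, 0], 1],
    [[0.5, 0, -1], [0, 0, 0], 1],
    [[0.5, 0, -1], [0, 0, 0], 1],
    [[0.5, 0, -0.5], [0, 0, 0], 1]
  ]
}}

```text
time: 14.85
tool_pos: [0.64, -0.0718, 0.2098]
tool_rot: [-0.706, 0.706, 0.04, -0.039]
contact_force: [-0.7, -0.6, -2.9]
gripper_width: 0.462
```

Request:
{"method": "drive_tool", "body": {
  "motion": [
    [[0, 0, 0], [0, 0, 0], 1],
    [[0, 0, 0], [0, 0, 0], 1]
  ]
}}

```text
time: 15.05
tool_pos: [0.6392, -0.0697, 0.2093]
tool_rot: [0.706, -0.706, -0.04, 0.04]
contact_force: [-0.8, 0.3, -2.9]
gripper_width: 0.46
```

```bash
python3 w.py w6
python3 - <<'E'
from h import *
go(640.2,-69.8,62,6.5)
f=np.load("w6.npz");im=f["img"];g=cv2.cvtColor(im,cv2.COLOR_BGR2GRAY)
m=((cv2.morphologyEx(g,cv2.MORPH_BLACKHAT,np.ones((11,11)))>35)*255).astype(np.uint8)
cs,_=cv2.findContours(m,cv2.RETR_EXTERNAL,cv2.CHAIN_APPROX_NONE)
for c in cs:
    x,y,w,h=cv2.boundingRect(c)
    if w>50 and 40<h<80 : 
        p=wray("w6",c[:,0],.015); r=rect(p/1000); print((x,y,w,h),r)
E
```

```text
[[325.19226210127806, 0.0, 278.2879962723975], [0.0, 325.19226210127806, 208.41715926687635], [0.0, 0.0, 1.0]] [[1.0, 0.001, -0.001, -0.001], [0.002, -0.313, 0.95, -0.143], [0.001, -0.95, -0.314, 0.082], [0.0, 0.0, 0.0, 1.0]]
turn [-0.01  0.   -0.01] shift [ 0.05  5.89 -0.03] t 15.1 F [ 0.3  0.3 -3.9] w 38.7 at [639.  -69.3 209.2]
(249, 152, 63, 55) (array([638.7, -66.9]), array([66.4, 59.2]), 6.6)
(248, 70, 65, 64) (array([629.2,  14.9]), array([65.5, 65.6]), 6.7)
(248, 0, 65, 53) (array([620.1,  95. ]), array([65.2, 57.7]), 6.7)
```

Request:
{"method": "drive_tool", "body": {
  "motion": [
    [[0.02, 0.4, -0.02], [0, 0, 0], 1],
    [[0, 0.9, 0], [0, 0, 0], 1],
    [[0, 0.9, 0], [0, 0, 0], 1],
    [[0, 0.9, 0], [0, 0, 0], 1],
    [[0, 0.9, 0], [0, 0, 0], 1],
    [[0, 0.8, 0], [0, 0, 0], 1],
    [[0, 0.5, 0], [0, 0, 0], 1],
    [[0, 0.35, 0], [0, 0, 0], 1],
    [[0, 0.1, 0], [0, 0, 0], 1],
    [[0, 0.06, 0], [0, 0, 0], 1],
    [[0, 0.03, 0], [0, 0, 0], 1],
    [[0, 0, 0], [0, 0, 0], 1]
  ]
}}

```text
time: 16.3
tool_pos: [0.6406, -0.0705, 0.064]
tool_rot: [-0.706, 0.706, 0.041, -0.04]
contact_force: [-0.4, 0.1, -4.3]
gripper_width: 0.458
```

Request:
{"method": "drive_tool", "body": {
  "motion": [
    [[0, 0.03, 0], [0, 0, 0], 1],
    [[0, 0.02, 0], [0, 0, 0], 1],
    [[0, 0.02, 0], [0, 0, 0], 1],
    [[0, 0, 0], [0, 0, 0], 1]
  ]
}}

```text
time: 16.7
tool_pos: [0.6402, -0.0704, 0.0619]
tool_rot: [-0.706, 0.706, 0.04, -0.04]
contact_force: [-1.1, -0.8, 1.1]
gripper_width: 0.461
```

Request:
{"method": "drive_tool", "body": {
  "motion": [
    [[0, 0, 0], [0, 0, 0], 0],
    [[0, 0, 0], [0, 0, 0], -0.5],
    [[0, 0, 0], [0, 0, 0], -1],
    [[0, 0, 0], [0, 0, 0], -1],
    [[0, -0.4, 0], [0, 0, 0], -1],
    [[0, -1, 0], [0, 0, 0], -1],
    [[0, -1, 0], [0, 0, 0], -1],
    [[0, -1, 0], [0, 1, 0], -1],
    [[0, -1, 0], [0, 1, 0], -1],
    [[0, -0.6, 0], [0, 1, 0], -1],
    [[0, 0, 0], [0, 1, 0], -1],
    [[0, 0, 0], [0, 0, 0], -1]
  ]
}}

```text
time: 17.9
tool_pos: [0.6406, -0.0704, 0.1882]
tool_rot: [-0.702, 0.702, -0.082, 0.084]
contact_force: [-0.6, 0.1, -0.5]
gripper_width: 0.997
```

```bash
python3 -c "
from h import *
go(443.5,-162.5,30,-13.5)"
```

```text
turn [-0.    0.    0.03] shift [-6.81  6.33 -5.42] t 17.9 F [-0.6  0.1 -0.5] w 84.8 at [640.6 -70.4 188.2]
```

Request:
{"method": "drive_tool", "body": {
  "motion": [
    [[-0.4, 0, -0.32], [0, 0, 0], -1],
    [[-0.9, 0, -0.72], [0, 0, 0], -1],
    [[-1, 0, -0.8], [0, 0, 0], -1],
    [[-1, 0, -0.8], [0, 0, 0], -1],
    [[-1, 0.3, -0.8], [0, 0, 0], -1],
    [[-1, 0.5, -0.8], [0, 0, 0], -1],
    [[-1, 0.5, -0.8], [0, 0, 0], -1],
    [[-0.51, 0.5, -0.38], [0, 0, 0], -1],
    [[0, 0, 0], [0, 0, 0], -1]
  ]
}}

```text
time: 18.8
tool_pos: [0.4392, -0.1621, 0.1384]
tool_rot: [0.703, -0.702, 0.085, -0.082]
contact_force: [0.1, -0.2, 0.4]
gripper_width: 1.0
```

Request:
{"method": "drive_tool", "body": {
  "motion": [
    [[0, 0.5, 0], [0, 0, 0], -1],
    [[0, 1, 0], [0, 0, 0], -1],
    [[0, 1, 0], [0, 0, 0], -1],
    [[0, 1, 0], [0, 0, 0], -1],
    [[0, 0.7, 0], [0, 0, 0], -1],
    [[0, 0.33, 0], [0, 0, 0], -0.2],
    [[0, 0, 0], [0, 0, 0], 1],
    [[0, 0, 0], [0, 0, 0], 1],
    [[0, 0, 0], [0, 0, 0], 1],
    [[0, 0, 0], [0, 0, 0], 1],
    [[0, 0, 0], [0, 0, 0], 1]
  ]
}}

```text
time: 19.9
tool_pos: [0.4438, -0.1628, 0.0292]
tool_rot: [-0.702, 0.702, -0.082, 0.084]
contact_force: [0.8, 0.4, 2.2]
gripper_width: 0.463
```

```bash
python3 w.py w7
python3 - <<'E'
from h import *
go(631.2,14.3,190,6.5)
g=cv2.cvtColor(np.load("w7.npz")["img"],cv2.COLOR_BGR2GRAY)
p=g[250:380,255:300].mean(1);print([(i+250,int(p[i])) for i in range(0,120,4)])
E
```

```text
[[325.19226210127806, 0.0, 278.2879962723975], [0.0, 325.19226210127806, 208.41715926687635], [0.0, 0.0, 1.0]] [[1.0, 0.001, -0.001, -0.002], [0.002, -0.314, 0.949, -0.143], [0.001, -0.949, -0.314, 0.081], [0.0, 0.0, 0.0, 1.0]]
turn [ 0.01 -4.    0.03] shift [ 8.25 -6.43  6.19] t 19.9 F [1.5 0.4 2.6] w 39.2 at [ 443.8 -162.8   29.2]
[(250, 99), (254, 99), (258, 99), (262, 99), (266, 99), (270, 100), (274, 117), (278, 153), (282, 154), (286, 154), (290, 154), (294, 154), (298, 154), (302, 154), (306, 155), (310, 96), (314, 100), (318, 113), (322, 154), (326, 154), (330, 154), (334, 153), (338, 146), (342, 153), (346, 153), (350, 143), (354, 150), (358, 151), (362, 146), (366, 37)]
```

View pics/w7.png

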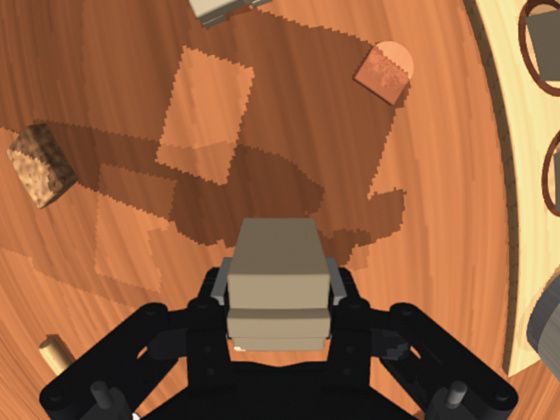

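Post2 is gripped squarely, with its top far edge at row 275.

Request:
{"method": "drive_tool", "body": {
  "motion": [
    [[0, -0.4, 0], [0, 0, 0], 1],
    [[0, -1, 0], [0, -0.8, 0], 1],
    [[0, -1, 0], [0, -0.8, 0], 1],
    [[0, -1, 0], [0, -0.8, 0], 1],
    [[0, -1, 0], [0, -0.8, 0], 1],
    [[0, -1, 0], [0, -0.8, 0], 1],
    [[0, -1, 0], [0, 0, 0], 1],
    [[0.5, 0, 0.4], [0, 0, 0], 1],
    [[1, 0, 0.75], [0, 0, 0], 1],
    [[1, 0, 0.75], [0, 0, 0], 1],
    [[1, 0, 0.75], [0, 0, 0], 1],
    [[1, 0, 0.75], [0, 0, 0], 1]
  ]
}}

```text
time: 21.15
tool_pos: [0.5452, -0.0641, 0.188]
tool_rot: [0.706, -0.706, -0.04, 0.04]
contact_force: [-0.6, -1.1, -1.3]
gripper_width: 0.461
```

Request:
{"method": "drive_tool", "body": {
  "motion": [
    [[1, 0, 0.75], [0, 0, 0], 1],
    [[1, 0, 0.75], [0, 0, 0], 1],
    [[1, 0, 0.75], [0, 0, 0], 1],
    [[0.75, 0, 0.55], [0, 0, 0], 1],
    [[0, 0, 0], [0, 0, 0], 1],
    [[0, 0, 0], [0, 0, 0], 1]
  ]
}}

```text
time: 21.75
tool_pos: [0.6296, 0.0151, 0.1877]
tool_rot: [-0.706, 0.706, 0.04, -0.041]
contact_force: [0.1, -1.0, -1.4]
gripper_width: 0.462
```

```bash
cat > rings.py <<'E'
import sys
from h import *
n=sys.argv[1];f=np.load(n+".npz");g=cv2.cvtColor(f["img"],cv2.COLOR_BGR2GRAY)
m=((cv2.morphologyEx(g,cv2.MORPH_BLACKHAT,np.ones((11,11)))>35)*255).astype(np.uint8)
cs,_=cv2.findContours(m,cv2.RETR_EXTERNAL,cv2.CHAIN_APPROX_NONE)
for c in cs:
    x,y,w,h=cv2.boundingRect(c)
    if w>50 and 40<h<80: print((x,y,w,h),rect(wray(n,c[:,0],.015)/1000))
E
python3 w.py w8;python3 rings.py w8; python3 -c "
from h import *
print(off('w7',275,.065))
go(631.2,14.3,44.2,6.5)"
```

```text
[[325.19226210127806, 0.0, 278.2879962723975], [0.0, 325.19226210127806, 208.41715926687635], [0.0, 0.0, 1.0]] [[1.0, 0.001, -0.001, -0.001], [0.002, -0.313, 0.95, -0.143], [0.001, -0.95, -0.313, 0.082], [0.0, 0.0, 0.0, 1.0]]
(248, 156, 66, 61) (array([629.4,  15.8]), array([65.7, 61.9]), 8.8)
(246, 69, 70, 68) (array([620. ,  98.4]), array([66.1, 65.3]), 6.7)
-0.8
turn [ 0.    0.   -0.02] shift [ 0.07  5.74 -0.02] t 21.8 F [-0.1  0.1 -1.8] w 39.4 at [629.4  14.7 187.7]
```

Request:
{"method": "drive_tool", "body": {
  "motion": [
    [[0.05, 0.4, 0.02], [0, 0, 0], 1],
    [[0, 0.9, 0], [0, 0, 0], 1],
    [[0, 0.9, 0], [0, 0, 0], 1],
    [[0, 0.9, 0], [0, 0, 0], 1],
    [[0, 0.9, 0], [0, 0, 0], 1],
    [[0, 0.8, 0], [0, 0, 0], 1],
    [[0, 0.5, 0], [0, 0, 0], 1],
    [[0, 0.24, 0], [0, 0, 0], 1],
    [[0, 0.08, 0], [0, 0, 0], 1],
    [[0, 0.04, 0], [0, 0, 0], 1],
    [[0, 0, 0], [0, 0, 0], 1],
    [[0, 0, 0], [0, 0, 0], 1]
  ]
}}

```text
time: 23.0
tool_pos: [0.6321, 0.0156, 0.0477]
tool_rot: [-0.706, 0.706, 0.041, -0.039]
contact_force: [-0.4, 0.2, -1.6]
gripper_width: 0.464
```

Request:
{"method": "drive_tool", "body": {
  "motion": [
    [[0, 0.04, 0], [0, 0, 0], 1],
    [[0, 0.03, 0], [0, 0, 0], 1],
    [[0, 0.02, 0], [0, 0, 0], 1],
    [[0, 0, 0], [0, 0, 0], 1]
  ]
}}

```text
time: 23.4
tool_pos: [0.6314, 0.0157, 0.0443]
tool_rot: [-0.706, 0.706, 0.04, -0.04]
contact_force: [0.5, -0.0, -1.0]
gripper_width: 0.458
```

Request:
{"method": "drive_tool", "body": {
  "motion": [
    [[0, 0.02, 0], [0, 0, 0], 1],
    [[0, 0, 0], [0, 0, 0], 1]
  ]
}}

```text
time: 23.6
tool_pos: [0.6314, 0.0157, 0.0443]
tool_rot: [0.706, -0.706, -0.04, 0.04]
contact_force: [-1.2, 0.0, 1.7]
gripper_width: 0.457
```

Request:
{"method": "drive_tool", "body": {
  "motion": [
    [[0, 0, 0], [0, 0, 0], 0],
    [[0, 0, 0], [0, 0, 0], -0.5],
    [[0, 0, 0], [0, 0, 0], -1],
    [[0, 0, 0], [0, 0, 0], -1],
    [[0, -0.4, 0], [0, 0, 0], -1],
    [[0, -1, 0], [0, 0, 0], -1],
    [[0, -1, 0], [0, 0, 0], -1],
    [[0, -1, 0], [0, -1, 0], -1],
    [[0, -1, 0], [0, -1, 0], -1],
    [[0, -1, 0], [0, -1, 0], -1],
    [[0, -0.6, 0], [0, -1, 0], -1],
    [[0, 0, 0], [0, -1, 0], -1]
  ]
}}

```text
time: 24.8
tool_pos: [0.6333, 0.0155, 0.1988]
tool_rot: [-0.679, 0.681, 0.196, -0.191]
contact_force: [-0.6, 0.2, -0.7]
gripper_width: 1.0
```

Request:
{"method": "drive_tool", "body": {
  "motion": [
    [[0, 0, 0], [0, -1, 0], -1],
    [[0, 0, 0], [0, -1, 0], -1],
    [[0, 0, 0], [0, -0.5, 0], -1],
    [[0, 0, 0], [0, 0, 0], -1]
  ]
}}

```text
time: 25.2
tool_pos: [0.6315, 0.0157, 0.1947]
tool_rot: [-0.655, 0.656, 0.265, -0.265]
contact_force: [0.5, 0.6, 0.2]
gripper_width: 1.0
```

```bash
python3 -c "
from h import *
go(405.5,-287,12,44)"
```

```text
turn [ 0.01 -0.    0.01] shift [-14.91   7.31  -2.43] t 25.2 F [0.5 0.6 0.2] w 85.0 at [631.5  15.7 194.7]
```

Request:
{"method": "drive_tool", "body": {
  "motion": [
    [[-0.5, 0, -0.03], [0, 0, 0], -1],
    [[-1, 0, -0.16], [0, 0, 0], -1],
    [[-1, 0, -0.16], [0, 0, 0], -1],
    [[-1, 0, -0.16], [0, 0, 0], -1],
    [[-1, 0, -0.16], [0, 0, 0], -1],
    [[-1, 0, -0.16], [0, 0, 0], -1],
    [[-1, 0, -0.16], [0, 0, 0], -1],
    [[-1, 0, -0.16], [0, 0, 0], -1],
    [[-1, 0, -0.16], [0, 0, 0], -1],
    [[-1, 0, -0.16], [0, 0, 0], -1],
    [[-1, 0.5, -0.16], [0, 0, 0], -1],
    [[-1, 0.5, -0.16], [0, 0, 0], -1]
  ]
}}

```text
time: 26.4
tool_pos: [0.4547, -0.2175, 0.1694]
tool_rot: [-0.655, 0.656, 0.265, -0.264]
contact_force: [0.4, -0.8, -0.1]
gripper_width: 1.001
```

Request:
{"method": "drive_tool", "body": {
  "motion": [
    [[-1, 0.5, -0.16], [0, 0, 0], -1],
    [[-1, 0.5, -0.16], [0, 0, 0], -1],
    [[-1, 0.5, -0.16], [0, 0, 0], -1],
    [[-0.41, 0.5, -0.16], [0, 0, 0], -1],
    [[0, 0.3, 0], [0, 0, 0], -1],
    [[0, 0, 0], [0, 0, 0], -1]
  ]
}}

```text
time: 27.0
tool_pos: [0.4049, -0.286, 0.1099]
tool_rot: [0.657, -0.655, -0.264, 0.265]
contact_force: [1.4, 0.6, 0.7]
gripper_width: 0.996
```

```bash
python3 -c "
from h import *
go(405.5,-287,12,44)"
```

```text
turn [-0.03 -0.01  0.  ] shift [-0.01  3.92 -0.04] t 27.0 F [1.4 0.6 0.7] w 84.6 at [ 404.9 -286.   109.9]
```

Squeeze across the rib first, then lift clear, turn 90° and grip along the rib.

Request:
{"method": "drive_tool", "body": {
  "motion": [
    [[0, 0.5, -0.04], [0, 0, 0], -1],
    [[0, 1, 0], [0, 0, 0], -1],
    [[0, 1, 0], [0, 0, 0], -1],
    [[0, 0.9, 0], [0, 0, 0], -1],
    [[0, 0.5, 0], [0, 0, 0], -0.2],
    [[0, 0, 0], [0, 0, 0], 0.3],
    [[0, 0, 0], [0, 0, 0], 1],
    [[0, 0, 0], [0, 0, 0], 1],
    [[0, 0, 0], [0, 0, 0], 1],
    [[0, 0, 0], [0, 0, 0], 1]
  ]
}}

```text
time: 28.0
tool_pos: [0.4069, -0.2883, 0.015]
tool_rot: [-0.655, 0.656, 0.265, -0.264]
contact_force: [0.4, -1.0, 2.2]
gripper_width: 0.456
```

Request:
{"method": "drive_tool", "body": {
  "motion": [
    [[0, 0, 0], [0, 0, 0], 0],
    [[0, 0, 0], [0, 0, 0], -0.5],
    [[0, 0, 0], [0, 0, 0], -1],
    [[0, 0, 0], [0, 0, 0], -1],
    [[0, -0.5, 0], [0, 0, 0], -1],
    [[0, -1, 0], [0, 0, 0], -1],
    [[0, -0.7, 0], [0, 0, 0], -1],
    [[0, 0, 0], [0, 1, 0], -1],
    [[0, 0, 0], [0, 1, 0], -1],
    [[0, 0, 0], [0, 1, 0], -1],
    [[0, 0, 0], [0, 1, 0], -1],
    [[0, 0, 0], [0, 1, 0], -1]
  ]
}}

```text
time: 29.2
tool_pos: [0.4064, -0.2879, 0.0698]
tool_rot: [-0.697, 0.698, 0.116, -0.115]
contact_force: [-0.2, -0.3, -1.1]
gripper_width: 1.001
```

Request:
{"method": "drive_tool", "body": {
  "motion": [
    [[0, 0, 0], [0, 1, 0], -1],
    [[0, 0, 0], [0, 1, 0], -1],
    [[0, 0, 0], [0, 1, 0], -1],
    [[0, 0, 0], [0, 1, 0], -1],
    [[0, 0, 0], [0, 1, 0], -1],
    [[0, 0, 0], [0, 1, 0], -1],
    [[0, 0, 0], [0, 1, 0], -1],
    [[0, 0, 0], [0, 1, 0], -1],
    [[0, 0, 0], [0, 1, 0], -1],
    [[0, 0, 0], [0, 1, 0], -1],
    [[0, 0, 0], [0, 1, 0], -1],
    [[0, 0, 0], [0, 1, 0], -1]
  ]
}}

```text
time: 30.4
tool_pos: [0.4064, -0.2879, 0.0698]
tool_rot: [-0.662, 0.662, -0.248, 0.249]
contact_force: [0.8, 0.0, 0.1]
gripper_width: 1.002
```

Request:
{"method": "drive_tool", "body": {
  "motion": [
    [[0, 0, 0], [0, 1, 0], -1],
    [[0, 0, 0], [0, 0, 0], -1],
    [[0, 0, 0], [0, 0, 0], -1]
  ]
}}

```text
time: 30.7
tool_pos: [0.4063, -0.2879, 0.0694]
tool_rot: [-0.651, 0.651, -0.275, 0.276]
contact_force: [-0.2, 0.1, -0.3]
gripper_width: 0.998
```

```bash
python3 w.py w9; python3 -c "
from h import *
go(404.9,-287,12,-46)"
```

```text
[[325.19226210127806, 0.0, 278.2879962723975], [0.0, 325.19226210127806, 208.41715926687635], [0.0, 0.0, 1.0]] [[1.0, 0.001, -0.001, -0.002], [0.001, -0.315, 0.949, -0.143], [0.001, -0.949, -0.315, 0.08], [0.0, 0.0, 0.0, 1.0]]
turn [-0.    0.02  0.01] shift [-0.06  2.29 -0.02] t 30.8 F [ 0.3  0.5 -0.3] w 84.7 at [ 406.3 -287.8   69.3]
```

View pics/w9.png

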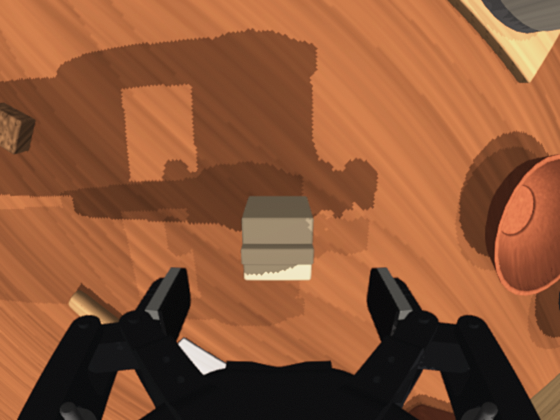

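Post1 is standing with its rib along the jaws and centred at column 278. Grip it.

Request:
{"method": "drive_tool", "body": {
  "motion": [
    [[0, 0.5, 0], [0, 0, 0], -1],
    [[0, 0.9, 0], [0, 0, 0], -1],
    [[0, 0.6, 0], [0, 0, 0], -1],
    [[0, 0.16, 0], [0, 0, 0], -0.2],
    [[0, 0, 0], [0, 0, 0], 0.3],
    [[0, 0, 0], [0, 0, 0], 1],
    [[0, 0, 0], [0, 0, 0], 1],
    [[0, 0, 0], [0, 0, 0], 1],
    [[0, 0, 0], [0, 0, 0], 1],
    [[0, 0, 0], [0, 0, 0], 1]
  ]
}}

```text
time: 31.75
tool_pos: [0.4067, -0.2882, 0.0157]
tool_rot: [-0.651, 0.651, -0.276, 0.277]
contact_force: [1.1, -0.4, 3.6]
gripper_width: 0.461
```

```bash
python3 -c "
from h import *
go(621.7,98.5,200,6.5)"
```

```text
turn [ 1.00e-02 -1.05e+01  2.00e-02] shift [10.29 -7.37 14.4 ] t 31.8 F [ 1.1 -0.4  3.6] w 39.2 at [ 406.7 -288.2   15.7]
```

Request:
{"method": "drive_tool", "body": {
  "motion": [
    [[0, -0.4, 0], [0, 0, 0], 1],
    [[0, -0.9, 0], [0, -0.5, 0], 1],
    [[0, -0.9, 0], [0, -1, 0], 1],
    [[0, -0.9, 0], [0, -1, 0], 1],
    [[0, -0.9, 0], [0, -1, 0], 1],
    [[0, -0.9, 0], [0, -1, 0], 1],
    [[0, -0.9, 0], [0, -1, 0], 1],
    [[0, -0.9, 0], [0, -1, 0], 1],
    [[0, -0.67, 0], [0, -1, 0], 1],
    [[0, 0, 0], [0, -1, 0], 1],
    [[0, 0, 0], [0, -1, 0], 1],
    [[0, 0, 0], [0, -1, 0], 1]
  ]
}}

```text
time: 32.95
tool_pos: [0.4058, -0.2873, 0.1992]
tool_rot: [0.706, -0.706, -0.041, 0.042]
contact_force: [-0.1, -0.0, -1.0]
gripper_width: 0.462
```

Request:
{"method": "drive_tool", "body": {
  "motion": [
    [[0.29, 0, 0.4], [0, 0, 0], 1],
    [[0.7, 0, 1], [0, 0, 0], 1],
    [[0.7, 0, 1], [0, 0, 0], 1],
    [[0.7, 0, 1], [0, 0, 0], 1],
    [[0.7, 0, 1], [0, 0, 0], 1],
    [[0.7, 0, 1], [0, 0, 0], 1],
    [[0.7, 0, 1], [0, 0, 0], 1],
    [[0.7, 0, 1], [0, 0, 0], 1],
    [[0.7, 0, 1], [0, 0, 0], 1],
    [[0.7, 0, 1], [0, 0, 0], 1],
    [[0.7, 0, 1], [0, 0, 0], 1],
    [[0.7, 0, 1], [0, 0, 0], 1]
  ]
}}

```text
time: 34.15
tool_pos: [0.5723, 0.0203, 0.1989]
tool_rot: [0.706, -0.706, -0.039, 0.04]
contact_force: [-0.1, -0.0, -0.5]
gripper_width: 0.457
```

Request:
{"method": "drive_tool", "body": {
  "motion": [
    [[0.7, 0, 1], [0, 0, 0], 1],
    [[0.7, 0, 1], [0, 0, 0], 1],
    [[0.7, 0, 1], [0, 0, 0], 1],
    [[0.2, 0, 0], [0, 0, 0], 1],
    [[0, 0, 0], [0, 0, 0], 1],
    [[0, 0, 0], [0, 0, 0], 1]
  ]
}}

```text
time: 34.75
tool_pos: [0.6204, 0.0989, 0.1987]
tool_rot: [-0.706, 0.706, 0.039, -0.04]
contact_force: [-0.3, 0.4, -1.7]
gripper_width: 0.46
```

```bash
python3 w.py w10; python3 rings.py w10; python3 -c "
from h import *
go(621.7,98.5,30.7,6.5)"
```

```text
[[325.19226210127806, 0.0, 278.2879962723975], [0.0, 325.19226210127806, 208.41715926687635], [0.0, 0.0, 1.0]] [[1.0, 0.001, -0.001, -0.001], [0.002, -0.314, 0.95, -0.143], [0.001, -0.95, -0.314, 0.082], [0.0, 0.0, 0.0, 1.0]]
(248, 153, 65, 63) (array([620.1,  98.4]), array([65.7, 65.8]), 51.7)
turn [ 0.   -0.01 -0.01] shift [ 0.05  6.73 -0.01] t 34.8 F [ 0.3 -0.5 -2.5] w 39.0 at [620.4  98.6 198.9]
```

Wrist and fixed cameras agree on the ring to within about 2 mm. Lower post1.

Request:
{"method": "drive_tool", "body": {
  "motion": [
    [[0.03, 0.4, 0], [0, 0, 0], 1],
    [[0, 0.9, 0], [0, 0, 0], 1],
    [[0, 1, 0], [0, 0, 0], 1],
    [[0, 1, 0], [0, 0, 0], 1],
    [[0, 1, 0], [0, 0, 0], 1],
    [[0, 0.9, 0], [0, 0, 0], 1],
    [[0, 0.7, 0], [0, 0, 0], 1],
    [[0, 0.45, 0], [0, 0, 0], 1],
    [[0, 0.2, 0], [0, 0, 0], 1],
    [[0, 0.08, 0], [0, 0, 0], 1],
    [[0, 0.04, 0], [0, 0, 0], 1],
    [[0, 0, 0], [0, 0, 0], 1]
  ]
}}

```text
time: 36.0
tool_pos: [0.6225, 0.0993, 0.0334]
tool_rot: [-0.706, 0.706, 0.041, -0.039]
contact_force: [0.2, -1.1, -1.1]
gripper_width: 0.458
```

Request:
{"method": "drive_tool", "body": {
  "motion": [
    [[0, 0.02, 0], [0, 0, 0], 1],
    [[0, 0.02, 0], [0, 0, 0], 1],
    [[0, 0, 0], [0, 0, 0], 1]
  ]
}}

```text
time: 36.3
tool_pos: [0.6218, 0.0992, 0.0315]
tool_rot: [0.706, -0.706, -0.04, 0.04]
contact_force: [-0.1, -0.4, -1.2]
gripper_width: 0.459
```

Request:
{"method": "drive_tool", "body": {
  "motion": [
    [[0, 0.02, 0], [0, 0, 0], 1],
    [[0, 0.02, 0], [0, 0, 0], 1],
    [[0, 0, 0], [0, 0, 0], 1]
  ]
}}

```text
time: 36.6
tool_pos: [0.6218, 0.0992, 0.0307]
tool_rot: [-0.706, 0.706, 0.04, -0.04]
contact_force: [-0.8, -0.1, 0.9]
gripper_width: 0.463
```

Request:
{"method": "drive_tool", "body": {
  "motion": [
    [[0, 0, 0], [0, 0, 0], 0],
    [[0, 0, 0], [0, 0, 0], -0.5],
    [[0, 0, 0], [0, 0, 0], -1],
    [[0, 0, 0], [0, 0, 0], -1],
    [[0, -0.4, 0], [0, 0, 0], -1],
    [[0, -1, 0], [0, 0, 0], -1],
    [[0, -1, 0], [0, 0, 0], -1],
    [[0, -1, 0], [0, -0.5, 0], -1],
    [[0, -0.6, 0], [0, 0, 0], -1],
    [[0, 0, 0], [0, 0, 0], -1]
  ]
}}

```text
time: 37.6
tool_pos: [0.6237, 0.0993, 0.134]
tool_rot: [-0.705, 0.705, 0.057, -0.053]
contact_force: [0.5, 0.4, -0.4]
gripper_width: 1.001
```

```bash
python3 -c "
from h import *
go(451,-2.5,4,9)"
```

```text
turn [ 0.01 -0.01  0.07] shift [-7.46  5.2  -2.94] t 37.6 F [ 0.5  0.4 -0.4] w 85.1 at [623.7  99.3 134. ]
```

Request:
{"method": "drive_tool", "body": {
  "motion": [
    [[-0.5, 0, -0.2], [0, 0, 0], -1],
    [[-1, 0, -0.4], [0, 0, 0], -1],
    [[-1, 0, -0.4], [0, 0, 0], -1],
    [[-1, 0, -0.4], [0, 0, 0], -1],
    [[-1, 0, -0.4], [0, 0, 0], -1],
    [[-1, 0.5, -0.4], [0, 0, 0], -1],
    [[-1, 0.7, -0.4], [0, 0, 0], -1],
    [[-0.9, 0.8, -0.34], [0, 0, 0], -1],
    [[0, 0.4, 0], [0, 0, 0], -1],
    [[0, 0, 0], [0, 0, 0], -1]
  ]
}}

```text
time: 38.6
tool_pos: [0.4484, -0.0021, 0.0676]
tool_rot: [0.705, -0.704, -0.053, 0.057]
contact_force: [0.0, -0.2, -0.4]
gripper_width: 1.0
```

```bash
python3 w.py w11; python3 -c "
from h import *
go(451,-2.5,4,9)"
```

```text
[[325.19226210127806, 0.0, 278.2879962723975], [0.0, 325.19226210127806, 208.41715926687635], [0.0, 0.0, 1.0]] [[1.0, 0.001, -0.001, -0.001], [0.002, -0.313, 0.95, -0.143], [0.001, -0.95, -0.313, 0.082], [0.0, 0.0, 0.0, 1.0]]
turn [-0.01 -0.01 -0.02] shift [ 0.04  2.61 -0.02] t 38.6 F [0.7 0.8 0.5] w 85.2 at [450.   -2.1  69.2]
```

View pics/w11.png

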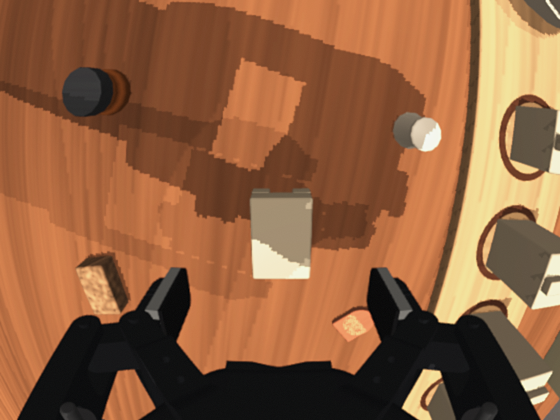

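The cap is between the jaws at columns 250–312, its long side square to them. The small loose objects are clear of the fingers. Squeeze across its width, then turn and grip lengthwise.

Request:
{"method": "drive_tool", "body": {
  "motion": [
    [[0.03, 0.5, 0], [0, 0, 0], -1],
    [[0, 0.9, 0], [0, 0, 0], -1],
    [[0, 0.7, 0], [0, 0, 0], -1],
    [[0, 0.35, 0], [0, 0, 0], -0.2],
    [[0, 0.06, 0], [0, 0, 0], 0.3],
    [[0, 0, 0], [0, 0, 0], 1],
    [[0, 0, 0], [0, 0, 0], 1],
    [[0, 0, 0], [0, 0, 0], 1],
    [[0, 0, 0], [0, 0, 0], 1]
  ]
}}

```text
time: 39.55
tool_pos: [0.4523, -0.0023, 0.0086]
tool_rot: [-0.705, 0.705, 0.056, -0.055]
contact_force: [0.7, 0.6, 2.8]
gripper_width: 0.425
```

Request:
{"method": "drive_tool", "body": {
  "motion": [
    [[0, 0, 0], [0, 0, 0], 0],
    [[0, 0, 0], [0, 0, 0], -0.5],
    [[0, 0, 0], [0, 0, 0], -1],
    [[0, 0, 0], [0, 0, 0], -1],
    [[0, -0.5, 0], [0, 0, 0], -1],
    [[0, -0.9, 0], [0, 0, 0], -1],
    [[0, -0.4, 0], [0, 0, 0], -1],
    [[0, 0, 0], [0, 1, 0], -1],
    [[0, 0, 0], [0, 1, 0], -1],
    [[0, 0, 0], [0, 1, 0], -1],
    [[0, 0, 0], [0, 1, 0], -1],
    [[0, 0, 0], [0, 1, 0], -1]
  ]
}}

```text
time: 40.75
tool_pos: [0.4514, -0.0023, 0.0531]
tool_rot: [-0.7, 0.7, -0.099, 0.1]
contact_force: [-0.5, -0.1, 0.2]
gripper_width: 0.997
```

Request:
{"method": "drive_tool", "body": {
  "motion": [
    [[0, 0, 0], [0, 1, 0], -1],
    [[0, 0, 0], [0, 1, 0], -1],
    [[0, 0, 0], [0, 1, 0], -1],
    [[0, 0, 0], [0, 1, 0], -1],
    [[0, 0, 0], [0, 1, 0], -1],
    [[0, 0, 0], [0, 1, 0], -1],
    [[0, 0, 0], [0, 1, 0], -1],
    [[0, 0, 0], [0, 1, 0], -1],
    [[0, 0, 0], [0, 1, 0], -1],
    [[0, 0, 0], [0, 1, 0], -1],
    [[0, 0, 0], [0, 1, 0], -1],
    [[0, 0, 0], [0, 1, 0], -1]
  ]
}}

```text
time: 41.95
tool_pos: [0.4514, -0.0023, 0.0531]
tool_rot: [0.557, -0.556, 0.436, -0.437]
contact_force: [-0.7, 0.6, 0.1]
gripper_width: 1.002
```

Request:
{"method": "drive_tool", "body": {
  "motion": [
    [[0, 0, 0], [0, 1, 0], -1],
    [[0, 0, 0], [0, 0, 0], -1],
    [[0, 0, 0], [0, 0, 0], -1]
  ]
}}

```text
time: 42.25
tool_pos: [0.4514, -0.0022, 0.0529]
tool_rot: [0.538, -0.538, 0.459, -0.459]
contact_force: [-0.4, 0.0, -0.0]
gripper_width: 0.998
```

```bash
python3 w.py w12; python3 -c "
from h import *
go(451,-2.5,5,-81)"
```

```text
[[325.19226210127806, 0.0, 278.2879962723975], [0.0, 325.19226210127806, 208.41715926687635], [0.0, 0.0, 1.0]] [[1.0, 0.001, 0.0, -0.001], [0.0, -0.315, 0.949, -0.143], [0.001, -0.949, -0.315, 0.079], [0.0, 0.0, 0.0, 1.0]]
turn [-0.    0.02  0.  ] shift [ 0.01  1.91 -0.01] t 42.3 F [-0.1 -0.4 -0.1] w 85.2 at [451.3  -2.2  52.8]
```

View pics/w12.png

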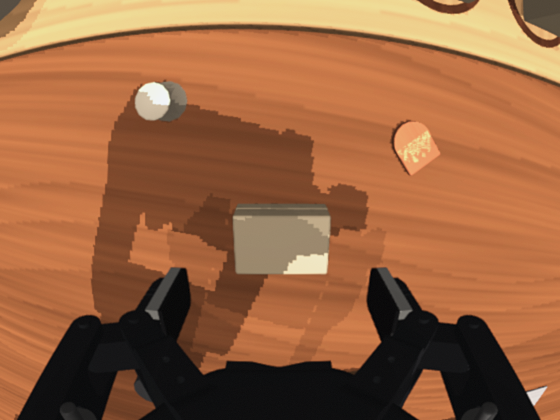

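The cap now lies lengthwise between the jaws at columns 234–329. Grip it.

Request:
{"method": "drive_tool", "body": {
  "motion": [
    [[0, 0.5, 0], [0, 0, 0], -1],
    [[0, 0.8, 0], [0, 0, 0], -1],
    [[0, 0.45, 0], [0, 0, 0], -0.6],
    [[0, 0.15, 0], [0, 0, 0], 0],
    [[0, 0, 0], [0, 0, 0], 0.5],
    [[0, 0, 0], [0, 0, 0], 1],
    [[0, 0, 0], [0, 0, 0], 1],
    [[0, 0, 0], [0, 0, 0], 1],
    [[0, 0, 0], [0, 0, 0], 1]
  ]
}}

```text
time: 43.2
tool_pos: [0.4514, -0.0022, 0.0053]
tool_rot: [0.538, -0.538, 0.459, -0.459]
contact_force: [-0.4, 0.8, -2.1]
gripper_width: 0.64
```

```bash
python3 -c "
from h import *
go(621.8,99.2,155,6.5)"
```

```text
turn [-0.00e+00 -1.75e+01  1.00e-02] shift [ 7.23 -5.99  3.26] t 43.2 F [-0.4  0.8 -2.1] w 54.4 at [451.4  -2.2   5.3]
```

Request:
{"method": "drive_tool", "body": {
  "motion": [
    [[0, -0.3, 0], [0, 0, 0], 1],
    [[0, -0.7, 0], [0, -0.5, 0], 1],
    [[0, -1, 0], [0, -1, 0], 1],
    [[0, -1, 0], [0, -1, 0], 1],
    [[0, -1, 0], [0, -1, 0], 1],
    [[0, -1, 0], [0, -1, 0], 1],
    [[0, -1, 0], [0, -1, 0], 1],
    [[0, 0, 0], [0, -1, 0], 1],
    [[0, 0, 0], [0, -1, 0], 1],
    [[0, 0, 0], [0, -1, 0], 1],
    [[0, 0, 0], [0, -1, 0], 1],
    [[0, 0, 0], [0, -1, 0], 1]
  ]
}}

```text
time: 44.4
tool_pos: [0.4512, -0.0022, 0.1557]
tool_rot: [0.686, -0.686, 0.173, -0.173]
contact_force: [0.6, 0.1, -1.3]
gripper_width: 0.642
```

Request:
{"method": "drive_tool", "body": {
  "motion": [
    [[0, 0, 0], [0, -1, 0], 1],
    [[0, 0, 0], [0, -1, 0], 1],
    [[0, 0, 0], [0, -1, 0], 1],
    [[0, 0, 0], [0, -1, 0], 1],
    [[0, 0, 0], [0, -1, 0], 1],
    [[0, 0, 0], [0, -1, 0], 1],
    [[0, 0, 0], [0, -1, 0], 1],
    [[0, 0, 0], [0, 0, 0], 1],
    [[0.4, 0, 0.2], [0, 0, 0], 1],
    [[0.9, 0, 0.4], [0, 0, 0], 1],
    [[0.9, 0, 0.4], [0, 0, 0], 1],
    [[0.9, 0, 0.4], [0, 0, 0], 1]
  ]
}}

```text
time: 45.6
tool_pos: [0.5256, 0.0423, 0.1552]
tool_rot: [0.706, -0.706, -0.04, 0.039]
contact_force: [-0.3, -1.4, -0.8]
gripper_width: 0.645
```

Request:
{"method": "drive_tool", "body": {
  "motion": [
    [[0.9, 0, 0.4], [0, 0, 0], 1],
    [[0.9, 0, 0.4], [0, 0, 0], 1],
    [[0.9, 0, 0.4], [0, 0, 0], 1],
    [[0.9, 0, 0.4], [0, 0, 0], 1],
    [[0.5, 0, 0.26], [0, 0, 0], 1],
    [[0, 0, 0], [0, 0, 0], 1],
    [[0, 0, 0], [0, 0, 0], 1],
    [[0, 0, 0], [0, 0, 0], 1]
  ]
}}

```text
time: 46.4
tool_pos: [0.6204, 0.099, 0.1548]
tool_rot: [-0.706, 0.706, 0.04, -0.04]
contact_force: [-0.2, 0.1, -0.7]
gripper_width: 0.642
```

```bash
python3 w.py w13; python3 -c "
from h import *
go(621.8,99.2,65.3,6.5)"
```

```text
[[325.19226210127806, 0.0, 278.2879962723975], [0.0, 325.19226210127806, 208.41715926687635], [0.0, 0.0, 1.0]] [[1.0, 0.001, -0.001, -0.001], [0.002, -0.313, 0.95, -0.143], [0.001, -0.95, -0.314, 0.082], [0.0, 0.0, 0.0, 1.0]]
turn [ 0.   -0.01 -0.01] shift [0.06 3.58 0.01] t 46.5 F [-0.7 -0.3 -1.3] w 54.3 at [620.3  98.9 154.9]
```

View pics/w13.png

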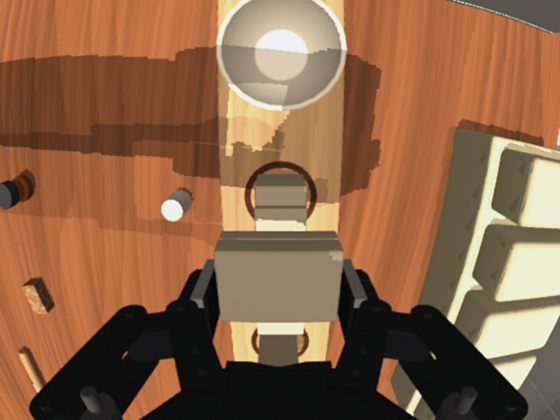

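The cap is held square, above post1. The post stands centred in its ring, with its rib parallel to the cap.

Request:
{"method": "drive_tool", "body": {
  "motion": [
    [[0.05, 0.4, 0.01], [0, 0, 0], 1],
    [[0, 0.8, 0], [0, 0, 0], 1],
    [[0, 0.8, 0], [0, 0, 0], 1],
    [[0, 0.6, 0], [0, 0, 0], 1],
    [[0, 0.35, 0], [0, 0, 0], 1],
    [[0, 0.1, 0], [0, 0, 0], 1],
    [[0, 0, 0], [0, 0, 0], 1],
    [[0, 0, 0], [0, 0, 0], 1],
    [[0, 0, 0], [0, 0, 0], 1]
  ]
}}

```text
time: 47.35
tool_pos: [0.6229, 0.0996, 0.0801]
tool_rot: [-0.706, 0.706, 0.041, -0.039]
contact_force: [0.1, 0.4, -1.7]
gripper_width: 0.635
```

```bash
python3 -c "
from h import *
go(621.8,99.2,65.3,6.5)"
```

```text
turn [0.   0.   0.02] shift [-0.05  0.59 -0.01] t 47.4 F [ 0.1  0.4 -1.7] w 54.0 at [622.9  99.6  80.1]
```

Request:
{"method": "drive_tool", "body": {
  "motion": [
    [[0, 0.12, -0.01], [0, 0, 0], 1],
    [[0, 0.1, 0], [0, 0, 0], 1],
    [[0, 0.1, 0], [0, 0, 0], 1],
    [[0, 0.06, 0], [0, 0, 0], 1],
    [[0, 0, 0], [0, 0, 0], 1],
    [[0, 0, 0], [0, 0, 0], 1]
  ]
}}

```text
time: 47.95
tool_pos: [0.622, 0.0993, 0.0692]
tool_rot: [-0.706, 0.706, 0.04, -0.04]
contact_force: [0.2, 0.2, -0.9]
gripper_width: 0.641
```

Request:
{"method": "drive_tool", "body": {
  "motion": [
    [[0, 0.05, 0], [0, 0, 0], 1],
    [[0, 0.05, 0], [0, 0, 0], 1],
    [[0, 0.03, 0], [0, 0, 0], 1],
    [[0, 0, 0], [0, 0, 0], 1]
  ]
}}

```text
time: 48.35
tool_pos: [0.622, 0.0993, 0.0659]
tool_rot: [-0.706, 0.706, 0.04, -0.04]
contact_force: [0.7, -0.3, -1.6]
gripper_width: 0.641
```

The rib has entered the notch with no contact force. The last fraction of a millimetre remains.

Request:
{"method": "drive_tool", "body": {
  "motion": [
    [[0, 0.02, 0], [0, 0, 0], 1],
    [[0, 0.02, 0], [0, 0, 0], 1],
    [[0, 0, 0], [0, 0, 0], 1]
  ]
}}

```text
time: 48.65
tool_pos: [0.6221, 0.0993, 0.065]
tool_rot: [-0.706, 0.706, 0.04, -0.04]
contact_force: [-0.6, -0.3, -0.8]
gripper_width: 0.644
```

Request:
{"method": "drive_tool", "body": {
  "motion": [
    [[0, 0.02, 0], [0, 0, 0], 1],
    [[0, 0.01, 0], [0, 0, 0], 1],
    [[0, 0, 0], [0, 0, 0], 1]
  ]
}}

```text
time: 48.95
tool_pos: [0.622, 0.0993, 0.0642]
tool_rot: [0.706, -0.706, -0.04, 0.04]
contact_force: [-0.3, 0.4, -1.3]
gripper_width: 0.641
```

Request:
{"method": "drive_tool", "body": {
  "motion": [
    [[0, 0.02, 0], [0, 0, 0], 1],
    [[0, 0.01, 0], [0, 0, 0], 1],
    [[0, 0, 0], [0, 0, 0], 1]
  ]
}}

```text
time: 49.25
tool_pos: [0.622, 0.0993, 0.0635]
tool_rot: [0.706, -0.706, -0.04, 0.04]
contact_force: [0.5, -0.0, -1.4]
gripper_width: 0.642
```

Request:
{"method": "drive_tool", "body": {
  "motion": [
    [[0, 0.02, 0], [0, 0, 0], 1],
    [[0, 0.02, 0], [0, 0, 0], 1],
    [[0, 0, 0], [0, 0, 0], 1]
  ]
}}

```text
time: 49.55
tool_pos: [0.6222, 0.0993, 0.0633]
tool_rot: [-0.706, 0.706, 0.04, -0.04]
contact_force: [-3.5, -0.4, 5.0]
gripper_width: 0.642
```

Contact is at z≈63.4. Release and back away.

Request:
{"method": "drive_tool", "body": {
  "motion": [
    [[0, -0.02, 0], [0, 0, 0], 1],
    [[0, 0, 0], [0, 0, 0], 0],
    [[0, 0, 0], [0, 0, 0], -0.5],
    [[0, 0, 0], [0, 0, 0], -1],
    [[0, 0, 0], [0, 0, 0], -1],
    [[0, -0.4, 0], [0, 0, 0], -1],
    [[0, -1, 0], [0, 0, 0], -1],
    [[0, -1, 0], [0, 0, 0], -1],
    [[0, -1, 0], [0, 0, 0], -1],
    [[-0.5, -1, 0], [0, 0, 0], -1],
    [[-1, -0.5, 0], [0, 0, 0], -1],
    [[-1, 0, 0], [0, 0, 0], -1]
  ]
}}

```text
time: 50.75
tool_pos: [0.5613, 0.0922, 0.1897]
tool_rot: [-0.706, 0.706, 0.042, -0.038]
contact_force: [-0.1, -0.1, -0.2]
gripper_width: 0.997
```

Request:
{"method": "drive_tool", "body": {
  "motion": [
    [[-1, 0, 0], [0, 0, 0], -1],
    [[-1, 0, 0], [0, 0, 0], -1],
    [[-1, 0, 0], [0, 0, 0], -1],
    [[-1, 0, 0], [0, 0, 0], -1],
    [[-1, 0, 0], [0, 0, 0], -1],
    [[0, 0, 0], [0, 0, 0], -1]
  ]
}}

```text
time: 51.35
tool_pos: [0.4341, 0.078, 0.1859]
tool_rot: [-0.706, 0.706, 0.04, -0.04]
contact_force: [1.1, 0.6, -0.4]
gripper_width: 0.998
```

Run:
```python
from plant import manip
from h import *
C=[]
for n,b in (("scene",(150,330,200,320)),("side",(230,410,110,290))):
    f=manip.grab_frame(n);np.savez(n+"9.npz",**f);P=cloud(f)
    C.append(cv2.resize(f["img"][b[2]:b[3],b[0]:b[1]],None,fx=4 if n=="scene" else 3,fy=4 if n=="scene" else 3,interpolation=cv2.INTER_CUBIC) if n=="side" else cv2.resize(f["img"][190:310,150:360],None,fx=3.7,fy=3.7,interpolation=cv2.INTER_CUBIC))
    cv2.imwrite(f"pics/{n}9.png",C[-1])
    Rg=np.array([[651.3,-154.1],[641.2,-70.3],[632.2,14.5],[622.7,98.5]])
    for r,h in zip(Rg,(.120,.100,.080,.084)):
        k=np.linalg.norm(P[...,:2]*1000-r,axis=-1)<45
        q=P[k&(P[...,2]>h-.003)];print(n,rect(q[:,:2]),"off",(np.array(rect(q[:,:2])[0])-r).round(1),"z",np.percentile(q[:,2],[50,90]).round(4))
print(manip.state()["time"])
```

```text
scene (array([ 653.3, -154.7]), array([42.2, 40.5]), 5.8) off [ 2.  -0.6] z [0.1208 0.1281]
scene (array([641. , -68.6]), array([43.1, 38.9]), 6.5) off [-0.2  1.7] z [0.101  0.1085]
scene (array([633.6,  17. ]), array([43.5, 39.9]), 6.4) off [1.4 2.5] z [0.0809 0.0887]
scene (array([624.5, 104. ]), array([57.3, 38.1]), 6.5) off [1.8 5.5] z [0.0845 0.0864]
side (array([ 650.5, -157.2]), array([42.7, 40.4]), 7.7) off [-0.8 -3.1] z [0.1203 0.1282]
side (array([638.4, -71.9]), array([40.8, 40.2]), 5.1) off [-2.8 -1.6] z [0.1003 0.1079]
side (array([630.8,  14.2]), array([42.7, 40.6]), 8.6) off [-1.4 -0.3] z [0.0805 0.0876]
side (array([621.6, 100.8]), array([57.7, 38.3]), 6.2) off [-1.1  2.3] z [0.0837 0.0852]
51.45
```

View pics/scene9.png

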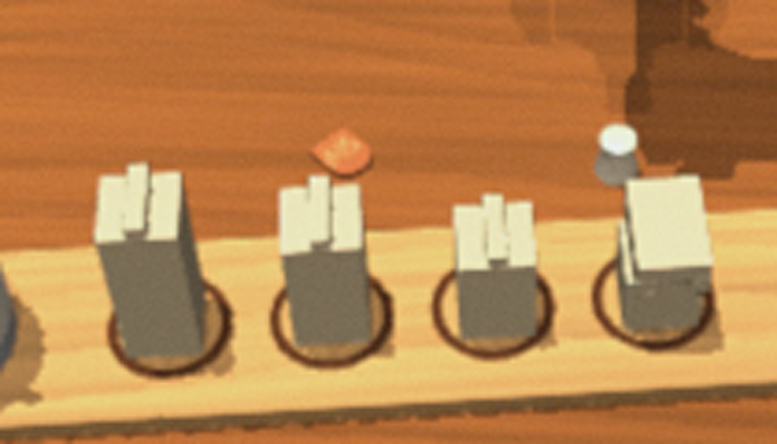

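View pics/side9.png

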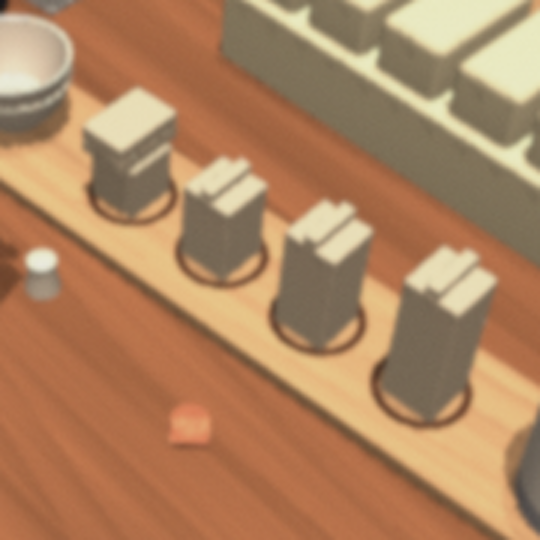

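All four posts stand upright in their rings in the right order, and the cap's top is at the seated height. The cap and post1 look slightly off along +y, so I'll measure post1's base and the cap's tilt.

Run:
```python
from h import *
f=dict(np.load("scene9.npz"))
Rg=np.array([[650.7,-153.4],[640.6,-69.8],[632.1,15.5],[622.6,99.6]]) # scene-camera ring centres
Z=[[(127,358),(203,354)],[(295,345),(370,345)],[(460,335),(535,337)],[(622,328),(703,330)]]
u=np.array([np.cos(np.radians(6.5)),np.sin(np.radians(6.5))]);v=np.array([-u[1],u[0]])
for r,z in zip(Rg,Z):
    w=ray(f,(np.array(z)+.5)/3.7+np.array([150,190])-.5,.015)*1000-r
    print("across",(w@u).round(1),"along",(w@v).round(1),"centre",(w.mean(0)@v).round(1))
for n in("scene","side"):
    P=cloud(dict(np.load(n+"9.npz")));k=(np.linalg.norm(P[...,:2]*1000-[622.7,101],axis=-1)<26)&(P[...,2]>.079)
    q=P[k];A=np.c_[q[:,:2]-q[:,:2].mean(0),np.ones(len(q))]
    c=np.linalg.lstsq(A,q[:,2],rcond=None)[0];print(n,"slope deg along/across board",np.degrees([c[:2]@v,c[:2]@u]).round(2),c[2])
```

```text
across [18.7 19. ] along [-21.8  17.5] centre -2.2
across [17.4 20.1] along [-19.  20.] centre 0.5
across [16.  19.9] along [-18.6  20.5] centre 0.9
across [17.4 21.6] along [-18.3  23.9] centre 2.8
scene slope deg along/across board [0.2  0.43] 0.08441223798753206
side slope deg along/across board [1.42 0.29] 0.08354032261055913
```

Request:
{"method": "drive_tool", "body": {
  "motion": [
    [[1, 0, -0.4], [0, 0, 0], -1],
    [[1, 0, -0.4], [0, 0, 0], -1],
    [[1, 0, -0.4], [0, 0, 0], -1],
    [[1, 0, -0.2], [0, 0, 0], -1],
    [[1, 0, -0.2], [0, 0, 0], -1],
    [[1, 0, -0.2], [0, 0, 0], -1],
    [[1, 0, 0], [0, 0, 0], -1],
    [[0.5, 0, 0], [0, 0, 0], -1],
    [[0, 0, 0], [0, 0, 0], -1],
    [[0, 0, 0], [0, 0, 0], -1]
  ]
}}

```text
time: 52.45
tool_pos: [0.6275, 0.0546, 0.1851]
tool_rot: [0.706, -0.706, -0.04, 0.04]
contact_force: [-0.6, -1.4, 0.5]
gripper_width: 1.0
```

```bash
python3 w.py w14; python3 rings.py w14
python3 - <<'E'
from h import *
go(622,99,150,6.5)
i=cv2.imread("pics/w14.png");cv2.imwrite("pics/w14c.png",cv2.resize(i[80:260,170:390],None,fx=3.3,fy=3.3,interpolation=cv2.INTER_CUBIC))
E
```

```text
[[325.19226210127806, 0.0, 278.2879962723975], [0.0, 325.19226210127806, 208.41715926687635], [0.0, 0.0, 1.0]] [[1.0, 0.001, -0.001, -0.001], [0.002, -0.313, 0.95, -0.143], [0.001, -0.95, -0.313, 0.082], [0.0, 0.0, 0.0, 1.0]]
(246, 196, 64, 56) (array([629.2,  15.5]), array([65.6, 61. ]), 6.7)
turn [-0.    0.   -0.01] shift [-0.    1.41  1.79] t 52.5 F [0.3 0.5 0.3] w 85.0 at [627.1  54.6 185.2]
```

View pics/w14c.png

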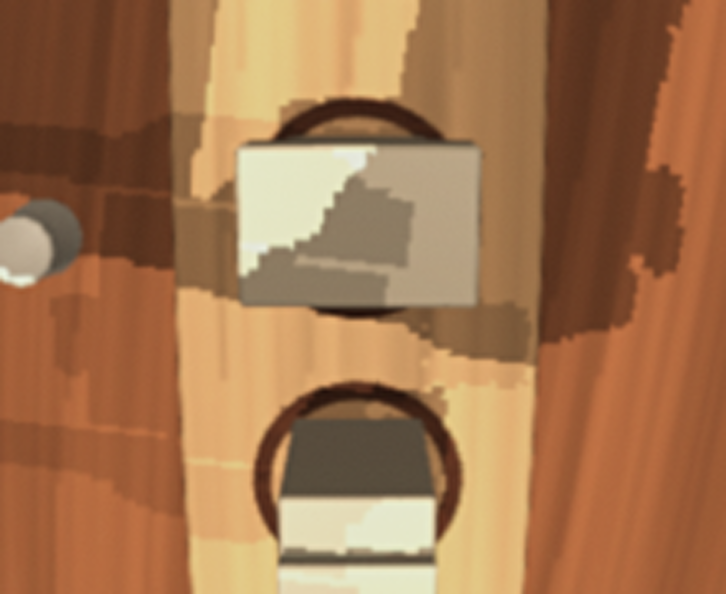

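The cap is square over post1, with corners at (237,143) to (478,306) in the crop. The ring shows evenly at left and right, and slightly more beyond the cap than in front of it.

Run:
```python
from h import *
u=np.array([np.cos(np.radians(6.5)),np.sin(np.radians(6.5))]);v=np.array([-u[1],u[0]])
px=lambda L:(np.array(L)+.5)/3.3+np.array([170,80])-.5
cap=wray("w14",px([(237,143),(480,143),(478,306),(238,305)]),.084)
far=wray("w14",px([(358,98)]),.015)[0]; near=wray("w14",px([(358,316)]),.015)[0]
ringc=(far+near)/2
print("cap",cap.mean(0),"ring far/near",far,near,"dia",(far-near)@v,"ring",ringc,"cap-ring along/across",(cap.mean(0)-ringc)@v,(cap.mean(0)-ringc)@u)
# post1 back face bottom edge hidden; post1 body from side view corner check
f=dict(np.load("side9.npz"))
for n,c,r in(("p1",(131,217),(622.8,97.5)),("p2",(223,280),(632.3,13.5)),("p3",(320,350),(641.8,-70.8)),("p4",(430,420),(651.7,-154.6))):
    w=ray(f,[(np.array(c)+.5)/3+np.array([230,110])-.5],.015)[0]*1000-r; print(n,"corner across/along",(w@u).round(1),(w@v).round(1),"expect -20,-20")
```

```text
cap [619.94431016 103.36219523] ring far/near [616.49944986 131.07211456] [623.88024855  66.80036245] dia 64.694134141141 ring [620.18984921  98.93623851] cap-ring along/across 4.425301840766317 0.257071838873308
p1 corner across/along -17.9 -14.9 expect -20,-20
p2 corner across/along -17.9 -16.9 expect -20,-20
p3 corner across/along -20.3 -18.5 expect -20,-20
p4 corner across/along -17.3 -19.9 expect -20,-20
```

Post1 and the cap sit about 3–4 mm towards +y of the ring centre. I'll mend this by closing the jaws along the board on the post body. The cap is narrower than the body in that direction, so this re-centres the post without lifting it.

Request:
{"method": "drive_tool", "body": {
  "motion": [
    [[0, 0, 0], [0, -1, 0], -1],
    [[0, 0, 0], [0, -1, 0], -1],
    [[0, 0, 0], [0, -1, 0], -1],
    [[0, 0, 0], [0, -1, 0], -1],
    [[0, 0, 0], [0, -1, 0], -1],
    [[0, 0, 0], [0, -1, 0], -1],
    [[0, 0, 0], [0, -1, 0], -1],
    [[0, 0, 0], [0, -1, 0], -1],
    [[0, 0, 0], [0, -1, 0], -1],
    [[0, 0, 0], [0, -1, 0], -1],
    [[0, 0, 0], [0, -1, 0], -1],
    [[0, 0, 0], [0, -1, 0], -1]
  ]
}}

```text
time: 53.7
tool_pos: [0.6265, 0.0546, 0.1858]
tool_rot: [-0.591, 0.591, 0.389, -0.389]
contact_force: [0.2, 0.2, 0.8]
gripper_width: 1.0
```

Request:
{"method": "drive_tool", "body": {
  "motion": [
    [[0, 0, 0], [0, -1, 0], -0.4],
    [[0, 0, 0], [0, -1, 0], -0.4],
    [[0, 0, 0], [0, -1, 0], -0.4],
    [[0, 0, 0], [0, -1, 0], -0.4],
    [[0, 0, 0], [0, -1, 0], -0.4],
    [[0, 0, 0], [0, -1, 0], -0.4],
    [[0.9, 0, 0], [0, 0, 0], -0.4],
    [[0.8, 0, 0], [0, 0, 0], -0.4],
    [[0, 0, 0], [0, 0, 0], -0.4],
    [[0, 0, 0], [0, 0, 0], -0.4],
    [[0, 0, 0], [0, 0, 0], -0.4]
  ]
}}

```text
time: 54.8
tool_pos: [0.6222, 0.0962, 0.1857]
tool_rot: [0.471, -0.471, -0.527, 0.528]
contact_force: [-0.1, -1.2, -0.5]
gripper_width: 0.699
```

```bash
python3 -c "
from h import *
go(621.7,98.6,30,96.5)"
```

```text
turn [ 0. -0. -0.] shift [0.1  6.23 0.01] t 54.8 F [-0.1 -1.2 -0.5] w 59.4 at [622.2  96.2 185.7]
```

Request:
{"method": "drive_tool", "body": {
  "motion": [
    [[0.1, 0.5, 0.01], [0, 0, 0], -0.4],
    [[0, 1, 0], [0, 0, 0], -0.4],
    [[0, 1, 0], [0, 0, 0], -0.4],
    [[0, 1, 0], [0, 0, 0], -0.4],
    [[0, 1, 0], [0, 0, 0], -0.4],
    [[0, 0.9, 0], [0, 0, 0], -0.4],
    [[0, 0.5, 0], [0, 0, 0], -0.4],
    [[0, 0.25, 0], [0, 0, 0], -0.4],
    [[0, 0, 0], [0, 0, 0], -0.4]
  ]
}}

```text
time: 55.7
tool_pos: [0.6213, 0.099, 0.0309]
tool_rot: [0.471, -0.471, -0.527, 0.528]
contact_force: [-1.2, 0.6, -0.5]
gripper_width: 0.701
```

```bash
python3 -c "
from h import *
go(621.7,98.6,32,96.5)"
```

```text
turn [-0.02 -0.    0.  ] shift [-0.02 -0.04 -0.01] t 55.7 F [-1.2  0.6 -0.5] w 59.6 at [621.3  99.   30.9]
```

Close gradually, then open and leave.

Request:
{"method": "drive_tool", "body": {
  "motion": [
    [[-0.02, 0, 0], [0, 0, 0], -0.2],
    [[0, 0, 0], [0, 0, 0], -0.1],
    [[0, 0, 0], [0, 0, 0], -0.05],
    [[0, 0, 0], [0, 0, 0], 0],
    [[0, 0, 0], [0, 0, 0], 0.03],
    [[0, 0, 0], [0, 0, 0], 0.06],
    [[0, 0, 0], [0, 0, 0], 0.1],
    [[0, 0, 0], [0, 0, 0], 0.15],
    [[0, 0, 0], [0, 0, 0], 0.15]
  ]
}}

```text
time: 56.6
tool_pos: [0.6225, 0.0991, 0.0326]
tool_rot: [-0.471, 0.471, 0.528, -0.527]
contact_force: [-0.5, 3.2, 5.7]
gripper_width: 0.455
```

Request:
{"method": "drive_tool", "body": {
  "motion": [
    [[0, 0, 0], [0, 0, 0], 0],
    [[0, 0, 0], [0, 0, 0], -0.2],
    [[0, 0, 0], [0, 0, 0], -0.4],
    [[0, 0, 0], [0, 0, 0], -0.4],
    [[0, -0.5, 0], [0, 0, 0], -0.4],
    [[0, -1, 0], [0, 0, 0], -0.4],
    [[0, -1, 0], [0, 0, 0], -0.4],
    [[0, -1, 0], [0, 0, 0], -0.4],
    [[0, -1, 0], [0, 0, 0], -0.4],
    [[0, -1, 0.5], [0, 0, 0], -0.4],
    [[0, 0, 1], [0, 0, 0], -0.4],
    [[0, 0, 1], [0, 0, 0], -0.4]
  ]
}}

```text
time: 57.8
tool_pos: [0.5602, 0.0916, 0.172]
tool_rot: [-0.47, 0.472, 0.528, -0.527]
contact_force: [0.3, -0.3, 0.1]
gripper_width: 0.698
```

Request:
{"method": "drive_tool", "body": {
  "motion": [
    [[0, 0, 1], [0, 0, 0], -1],
    [[0, 0, 1], [0, 0, 0], -1],
    [[0, 0, 1], [0, 0, 0], -1],
    [[0, 0, 1], [0, 0, 0], -1],
    [[0, 0, 1], [0, 0, 0], -1],
    [[0, 0, 0], [0, 0, 0], -1]
  ]
}}

```text
time: 58.4
tool_pos: [0.4338, 0.0775, 0.1697]
tool_rot: [-0.471, 0.471, 0.528, -0.527]
contact_force: [0.3, -0.4, -0.3]
gripper_width: 1.002
```

Run:
```python
from plant import manip
from h import *
for n,b in (("scene",(150,330,200,320)),("side",(230,410,110,290))):
    f=manip.grab_frame(n);np.savez(n+"10.npz",**f);P=cloud(f)
    cv2.imwrite(f"pics/{n}10.png",cv2.resize(f["img"][190:310,150:360],None,fx=3.7,fy=3.7,interpolation=cv2.INTER_CUBIC))
    Rg=np.array([[651.3,-154.1],[641.2,-70.3],[632.2,14.5],[622.7,98.5]])
    for r,h in zip(Rg,(.120,.100,.080,.084)):
        k=np.linalg.norm(P[...,:2]*1000-r,axis=-1)<45
        q=P[k&(P[...,2]>h-.003)];print(n,"off",(np.array(rect(q[:,:2])[0])-r).round(1),"z",np.percentile(q[:,2],[50,90]).round(4))
print(manip.state()["time"],manip.state()["tool_pos"])
```

```text
scene off [ 0.8 -0.3] z [0.1207 0.1285]
scene off [0.1 1.8] z [0.101  0.1083]
scene off [1.4 2.5] z [0.0809 0.0883]
scene off [1.7 3.3] z [0.0843 0.0862]
side off [-1.2 -3.7] z [0.1203 0.1277]
side off [-2.2 -1.1] z [0.1004 0.1078]
side off [-1.4 -0.4] z [0.0803 0.0879]
side off [-1.6  0.7] z [0.0836 0.0851]
58.5 [0.43593504 0.07749875 0.1703006 ]
```

View pics/scene10.png

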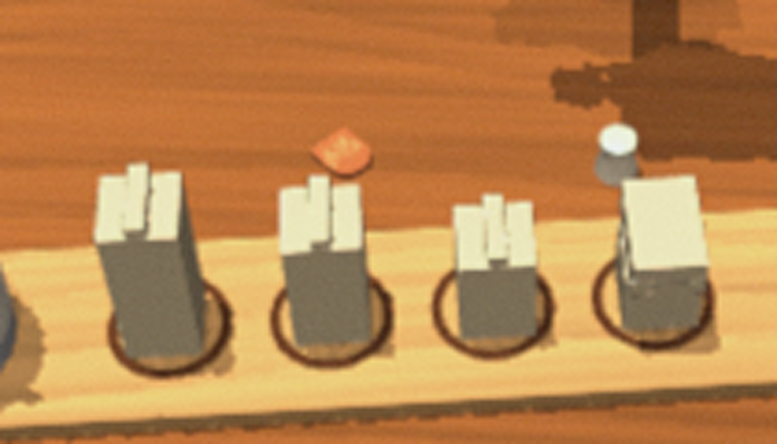

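After the nudge the capped post1 sits within about 2 mm of its ring centre, like the others. The cap's top is at 84 mm, the seated height. Handing in.

```bash
python3 -c "
from plant import manip
print(manip.job_done())"
```

```text
the job is handed in; nothing more can be done
None
```

The four kiln posts stand upright on the four rings in height order, the tallest next to the tin. The saddle cap is on the shortest post at the far end. I handed the job in at about 58.5 s, and no verdict is reported.

- **How it was done:** Each post was set down and released only near contact, at readings under 4 N. Post1 and the cap were each squeezed both ways before lifting, so the rib and notch lined up.
- **One fix:** After the cap was on, it and post1 sat about 3–4 mm along the board from their ring centre. I closed the jaws on the post body to slide them back together by about 2 mm.
- **Last checks:** All posts were inside their rings. Post1, post2 and post3 were within about 2 mm of centre. The cap's top read 83.6 and 84.3 mm above the table in the two cameras, against 84 mm when seated.
- **Open or disagreeing:**
  - Post4 is about 2 mm off centre toward the tin, and I left it there.
  - The two fixed cameras disagree by about 2–3 mm on post tops, so these offsets are good to about 2 mm.
  - Before the fix, the cap looked 1–2 mm off the post's middle and the side camera showed about 1.4° of tilt; the other camera showed 0.2°. I did not remeasure either after the fix.

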